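# Clear the vial cartons and open the acid bottle

## Robot

A 6-joint arm with a two-finger parallel gripper is mounted at the origin on the work surface. World frame = base frame: x ahead of the robot, y to its left, z up, the work surface at z = 0. Lengths are in m, angles in degrees, forces in N, time in s.
With the tool pointing down it reaches from about 0.4 to 0.825 m from the base axis. Payload 7 kg.
Tool frame: the origin (TCP) lies between the finger pads; the fingertips stand 19 mm ahead of it and the grasp point (between the pads) is the TCP (r.finger_overhang is the distance from the TCP to the fingertips, in m); z points along the fingers, y is the direction in which the jaws open and shut (so a half turn about z gives the same grasp; the last joint's range is limited). The gripper opens to 88 mm and grips with 3 to 60 N. Pads are 19 mm wide; open, the fingers measure 130 mm over their backs; the gripper's body (78 mm by 193 mm) begins 47 mm behind the grasp point.
Start: joints at [91.45, 20.546, 0.682, 0, -70.136, -16.507], TCP at [0.175, 0.652, 0.246] pointing down, gripper open.
Joint ranges: [-176.03, 176.03], [-82.01, 121.73], [-58.28, 71.71], [-173.87, 95.51], [-174.79, -0.11], [-173.66, 173.66]. Speed limits (degrees/s): [136.94, 136.94, 172.46, 180, 180, 180].

## Interface

Orientations are given as [roll, pitch, yaw] about the fixed x, y, z axes, in that order (R = Rz(yaw) Ry(pitch) Rx(roll)).
In Python, from plant import r, optics gives the robot as it stands. The module is installed in compiled form; this text tells all that it offers.
- The arm moves only by the tool step_arm, never from a script. Its argument "increments" is a list of rows, each an object of numbers: "tx", "ty", "tz": the shift along the world's x, y, z in mm; "ax", "ay", "az": the turn, a rotation vector about the world's x, y, z in degrees; "claw": the gripper command: -1 is shut, 1 is fully open, values between are in proportion. In form: [{"tx": .., "ty": .., "tz": .., "ax": .., "ay": .., "az": .., "claw": ..}, ...]. A call has 1 to 12 rows; each row shifts and turns the commanded pose from where the row before left it; what a row does not reach is not made up. A row lasts 1/10 s, in which the tool goes at most 50 mm and 8.59 degrees, less where a joint would pass 70% of its speed; a pose out of reach is approached as far as the arm can. A call with a gripper value outside its range is refused whole. The fingers move at their own pace and stop on an object; "newtons" is the grip in N (left out, the last holds). Time passes only in rows, so rows that do not move let the fingers close. It gives the time, the measured TCP pose, the force and the opening at its end, in the units of the state.
- r.get_state(): the state, without advancing time (a new reading comes with each control period).
- optics.capture(name): name is "scene" or "top"; returns a dict with "image" (420x560x3 uint8, blue, green, red), "depth" (420x560 float32, m along the optical axis (not along the pixel's ray), 0 where there is no reading), "fx", "fy", "cx", "cy" (pixels), "distortion" ([k1, k2, p1, p2, k3] as OpenCV has them; the pictures are not rectified), "R" (3x3) and "t" (3): a world point X has camera coordinates R X + t. Camera axes: x right, y down, z forward; pixel columns grow to the right and rows downward; lengths in m; the calibration is good to about 2 mm. A picture is of the moment at which its call begins.
- r.close_job(): hands the job in, once; it reports no verdict.
The state is a dict: "time_s": time; "joints": joint angles; "qd": joint speeds; "joint_torque": joint torques, N m; "tcp_pos": TCP position; "eef_rot": TCP orientation; "contact_force": force on the tool from outside, world axes, zero at the start; "moment": the same for the moment, N m; "gripper_width": finger opening in m.
Only numpy, scipy, OpenCV 4.12 (cv2) and the standard library are available. Lean on these libraries where they do the work, as an engineer would, in place of code of your own. Each camera call takes 0.05 s, during which the arm holds its last target. There are 200 camera calls.

## Task

Get the sampler bench ready for the run: first stack all the loose vial cartons lying on the bench squarely, flat and with their long sides in line, onto the carton that already stands on the aluminium plinth, so that they make one straight column. Then open the amber acid bottle: push its child-resistant cap down against the spring and keep it pressed while turning it anticlockwise past the catch, lift it off and lay it flat, top side up, inside the shallow steel dish. At the end the column must still be square, with the cap at rest in the dish and the rack, wash bottle and jar undisturbed.

Things in the scene. Friction and masses are not known exactly. Their poses are not given: they have to be found in the camera images.
- plinth: low fixed aluminium plinth, 116 (x) x 74 (y) x 15 mm high; origin at the centre of its underside on the bench (z = 0), so its top is at z = 0.015. The column stands centred on it, cartons' long sides along its x axis (either way round)
- box0: the carton already standing centred on the plinth, same as the others: 100 (x) x 58 (y) x 38 mm high, origin at the centre of its underside; it is the bottom of the column and stays there
- box1: closed cardboard vial carton, 100 long (its x) x 58 wide (its y) x 38 high (z), 0.17 to 0.35 kg; origin at the centre of its underside. Grip it across the 58 mm width. May be absent (None)
- box2: closed cardboard vial carton, 100 long (its x) x 58 wide (its y) x 38 high (z), 0.17 to 0.35 kg; origin at the centre of its underside. Grip it across the 58 mm width. May be absent (None)
- box3: closed cardboard vial carton, 100 long (its x) x 58 wide (its y) x 38 high (z), 0.17 to 0.35 kg; origin at the centre of its underside. Grip it across the 58 mm width. May be absent (None)
- box4: closed cardboard vial carton, 100 long (its x) x 58 wide (its y) x 38 high (z), 0.17 to 0.35 kg; origin at the centre of its underside. Grip it across the 58 mm width. May be absent (None)
- box5: closed cardboard vial carton, 100 long (its x) x 58 wide (its y) x 38 high (z), 0.17 to 0.35 kg; origin at the centre of its underside. Grip it across the 58 mm width. May be absent (None)
- box6: closed cardboard vial carton, 100 long (its x) x 58 wide (its y) x 38 high (z), 0.17 to 0.35 kg; origin at the centre of its underside. Grip it across the 58 mm width. May be absent (None)
- dish: loose shallow round steel dish, 110 mm across and 10 mm high, floor 4 mm thick, inside 101 mm across; origin at the centre of its underside; 0.3 kg. It lies among the cartons. The cap fits inside with about 21 mm to spare all round
- bottle: amber acid bottle clamped in a grey square holder (110 x 110 x 45 mm) fixed to the bench; origin on the bench under the bottle's axis, z up. Body 92 mm across, up to 120 mm high; the neck (25 mm across) ends at 170 mm. Two catches on either side of the neck hold the cap. It cannot move
- cap: loose white round child-resistant cap, ribbed skirt, slim grey bar on top along its x axis, 60 g; 58 mm across, 44 mm high; origin at the centre of its lower edge (150 mm above the bench when closed), z up. Its top 16 mm is a smooth 58 mm disc to grip from above; the skirt below is slightly narrower. Locked, it cannot lift and turns only about 0.06 rad. At the start its x is that of the bottle
- cap_grip (a point): point on the cap's axis in the middle of the gripping disc, 36 mm above the cap's origin (186 mm above the bench when closed). To unlock: push the cap down 5 to 7.5 mm from rest (it bottoms at 8 mm) and, while down, turn it anticlockwise seen from above (positive about z) by 1.1 to 1.7 rad; the catch is passed at 0.95 rad. Then lift straight up, 50 mm to clear the neck
- plunger (a joint): spring plunger in the bottle's mouth that holds the cap up: m pressed down, 0 with the cap closed and untouched, about 0.006 with the cap pressed enough to pass the catch, -0.0015 with the cap unlocked or off. Its spring pushes up with about 7 N at rest and 12 N when 6 mm down
- tube_rack: teal rack of clear tubes, 110 (x) x 220 (y) x 106 mm high, standing on the bench beyond the work; bystander, leave it alone; origin at the centre of its underside
- wash_bottle: white wash bottle, 70 mm across, 160 mm high; bystander; origin at the centre of its underside
- sample_jar: clear jar with a black lid, 80 mm across, 90 mm high; bystander; origin at the centre of its underside
Things that resemble listed ones, but are neither listed nor needed, are in the scene too. What is shaped like the box5 but green or turquoise is not meant. What is shaped like the box6 but purple is not meant.

How it is judged:
By the outcome, as a careful person would: the job done as asked, in the order asked, and still so for the second after the job is handed in, with the robot touching nothing.
Of box1, box2, box3, box4, box5, box6 only 4 to 6 are there at a start; the rules pass over those that are not, and their reading is None.
At some moment in a run one of dish may be knocked a few centimetres aside while the robot is not near it.
Once in a run the grip may slacken for a moment while it holds something.
It also fails if it takes over 210 s, if anything falls off the work surface, if the arm or the gripper's body presses on something with over 40 N, if the wrist force passes 120 N, or if a joint passes its speed limit or range.

## Working session

There is one attempt and no reset: what is moved stays moved. The work goes in short steps, Python scripts to look and compute and a tool call to move; the robot and the scene stay as the last step left them, time stands still between calls to the robot, and variables do not carry over. Pictures are saved under pics/ and viewed, about 12 in all and at most 16, crops included, and the job is handed in when it is done.

Besides the shell and the picture viewer there is one more tool, called after ">>>" in YAML: its name, and indented under it one key for each argument. step_arm: Moves the arm, as the interface text tells. Its arguments: {"type":"object","properties":{"increments":{"type":"array","items":{"type":"object","properties":{"tx":{"type":"number"},"ty":{"type":"number"},"tz":{"type":"number"},"ax":{"type":"number"},"ay":{"type":"number"},"az":{"type":"number"},"claw":{"type":"number"}}}},"newtons":{"type":"number"}},"required":["increments"]}

```bash
mkdir -p pics; cat > h.py <<'E'
import numpy as np, cv2
from plant import r, optics
def cap(name, save=None):
    c=optics.capture(name)
    if save: cv2.imwrite(f'pics/{save}.png',c['image'])
    np.savez(f'/tmp/{name}.npz',**{k:np.array(v) for k,v in c.items()})
    return c
def load(name): return dict(np.load(f'/tmp/{name}.npz'))
def K(c): return np.array([[c['fx'],0,c['cx']],[0,c['fy'],c['cy']],[0,0,1]],float)
def cloud(c):
    h,w=c['depth'].shape
    v,u=np.mgrid[:h,:w]
    p=cv2.undistortPoints(np.stack([u,v],-1).reshape(-1,1,2).astype(float),K(c),np.array(c['distortion'],float)).reshape(h,w,2)
    d=c['depth'][...,None]
    X=np.concatenate([p*d,d],-1)
    X=(X-np.array(c['t']))@np.array(c['R'])
    X[c['depth']==0]=np.nan
    return X
def ray(c,u,v,z):
    p=cv2.undistortPoints(np.array([[[u,v]]],float),K(c),np.array(c['distortion'],float))[0,0]
    R=np.array(c['R']);o=-R.T@np.array(c['t']);d=R.T@np.array([p[0],p[1],1])
    return o+d*(z-o[2])/d[2]
E
python3 - <<'E'
from h import *
for n in('scene','top'):
    c=cap(n,n+'0'); print(n,c['fx'],-np.array(c['R']).T@np.array(c['t']),c['R'])
print(r.get_state())
E
```

```text
scene 456.2411335197255 [1.32545657 0.06186009 0.81125457] [[-0.04212646  0.99889973 -0.0206078 ]
 [ 0.66033047  0.01235713 -0.75087347]
 [-0.74979266 -0.0452396  -0.6601245 ]]
top 407.28471853302756 [ 0.41351156 -0.01128614  1.18362678] [[-0.00128745 -0.99998997 -0.00428955]
 [-0.9914251   0.00183691 -0.1306633 ]
 [ 0.13066987  0.00408455 -0.99141752]]
{'time_s': 0.1, 'joints': array([ 9.14490040e+01,  2.05887686e+01,  6.39650478e-01, -1.69004456e-02,
       -7.01350950e+01, -1.65078457e+01]), 'qd': array([ 0.00572005, -0.07963004,  0.13199462, -0.03769882, -0.0650109 ,
        0.00890463]), 'joint_torque': array([-1.14977578e-03, -5.84166741e+01,  2.93750274e+01,  7.01546699e+00,
        1.01659991e-02, -5.35720562e-05]), 'tcp_pos': array([0.17528351, 0.65143341, 0.24470752]), 'eef_rot': array([ 1.79914743e+02, -8.69758294e-03, -1.50645898e+01]), 'contact_force': array([0.21889063, 0.35246474, 0.21031801]), 'moment': array([-0.00255035,  0.02929192,  0.05191259]), 'gripper_width': 0.08744263154991845}
```

View pics/scene0.png

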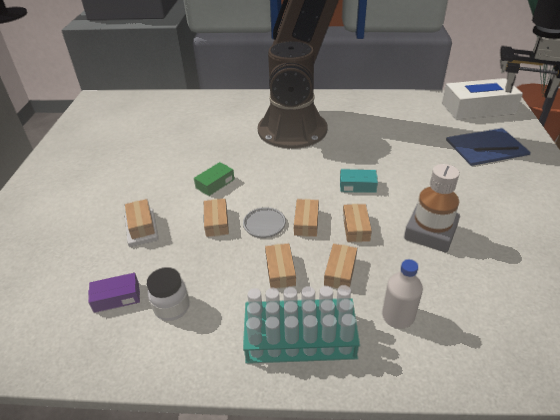

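View pics/top0.png

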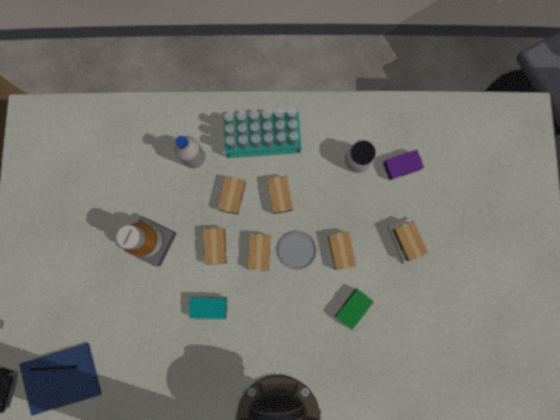

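The top view shows five loose tan cartons at about (231,195), (280,194), (215,246), (259,252) and (342,250). Box0 is on the plinth at (409,241), the dish is at (297,250), and the bottle and cap are at (130,238). The green, teal and purple cartons at (354,308), (207,307) and (404,165) are decoys because of their colour.

```bash
cat >> h.py <<'E'
def cartons(c,show=True):
    """tan cartons: top-face fit -> list of (x,y,ztop,yaw of long side,len,wid)"""
    X=cloud(c); hsv=cv2.cvtColor(c['image'],cv2.COLOR_BGR2HSV)
    m=((hsv[...,0]>=6)&(hsv[...,0]<=24)&(hsv[...,1]>60)&(X[...,2]>.022)).astype(np.uint8)
    n,l,s,ce=cv2.connectedComponentsWithStats(m)
    out=[]
    for i in range(1,n):
        if s[i,4]<150: continue
        P=X[l==i]; zt=np.percentile(P[:,2],80) if len(P) else 0
        P=P[abs(P[:,2]-zt)<.008]; zt=np.median(P[:,2])
        (x,y),(a,b),t=cv2.minAreaRect((P[:,:2]*1000).astype(np.float32))
        if a<b: a,b,t=b,a,t+90
        t=(t+90)%180-90
        out.append((x,y,zt*1000,t,a,b))
        if show: print('px',ce[i].round(),'xy %.1f %.1f ztop %.1f yaw %.1f  %.0f x %.0f'%out[-1])
    return out
E
python3 - <<'E'
from h import *
for n in('top','scene'):
    c=load(n); cartons(c)
    X=cloud(c)
    print('bench z',np.nanmedian(X[200:300,200:350,2]))
c=load('top');X=cloud(c)
# cap top
m=(X[...,2]>.18)&(X[...,2]<.205)&(abs(X[...,1]-.36)<.15)&(X[...,0]>.3)
P=X[m];print('cap',m.sum(),P.min(0),P.max(0),np.median(P,0))
for n,uv in (('dish',(297,250)),('jar',(362,152)),('wash',(184,143)),('rack',(262,132))): print(n,X[uv[1],uv[0]], ray(c,*uv,0.004))
im=np.hstack([cv2.resize(c['image'][200:280,90:190],None,fx=4,fy=4,interpolation=2),cv2.resize(c['image'][200:280,365:455],None,fx=4,fy=4,interpolation=2)])
cv2.imwrite('pics/crop1.png',im)
E
```

```text
px [231. 195.] xy 623.8 133.9 ztop 37.8 yaw -13.1  100 x 55
px [279. 194.] xy 625.4 -4.1 ztop 37.9 yaw 11.0  100 x 58
px [410. 240.] xy 489.9 -372.8 ztop 52.9 yaw 21.9  100 x 60
px [145. 240.] xy 488.5 356.8 ztop 123.8 yaw -8.9  86 x 63
px [214. 246.] xy 477.2 178.3 ztop 37.7 yaw 2.8  100 x 59
px [341. 250.] xy 464.1 -180.0 ztop 37.6 yaw 10.9  100 x 58
px [258. 252.] xy 459.9 54.2 ztop 37.7 yaw -2.7  99 x 58
bench z 0.0007757735063654469
px [290.  12.] xy -93.2 2.5 ztop 378.7 yaw 45.0  67 x 30
px [334.  13.] xy -80.4 112.9 ztop 361.1 yaw 89.4  39 x 13
px [438. 201.] xy 503.1 364.6 ztop 127.3 yaw 69.9  78 x 62
px [139. 218.] xy 490.3 -370.5 ztop 51.7 yaw 22.7  103 x 58
px [215. 215.] xy 464.2 -179.5 ztop 36.7 yaw 11.3  106 x 57
px [306. 215.] xy 460.4 54.3 ztop 36.8 yaw -2.5  104 x 58
px [357. 220.] xy 477.1 181.4 ztop 36.7 yaw 3.7  105 x 59
px [280. 263.] xy 626.0 -4.2 ztop 36.8 yaw 10.5  105 x 58
px [340. 264.] xy 624.6 135.3 ztop 36.9 yaw -12.3  103 x 58
bench z 0.0006545716605172681
cap 449 [0.46203863 0.33845779 0.18059806] [0.51901492 0.39422555 0.19834236] [0.48929248 0.36451249 0.19351873]
dish [ 0.46556455 -0.05557145  0.00472353] [ 0.46559649 -0.05559863  0.004     ]
jar [ 0.73130688 -0.23387168  0.09248511] [ 0.7570782  -0.25192205  0.004     ]
wash [0.7365391  0.24247471 0.16200495] [0.78649883 0.28172159 0.004     ]
rack [0.80316203 0.04483896 0.05171789] [0.81958853 0.04720503 0.004     ]
```

View pics/crop1.png

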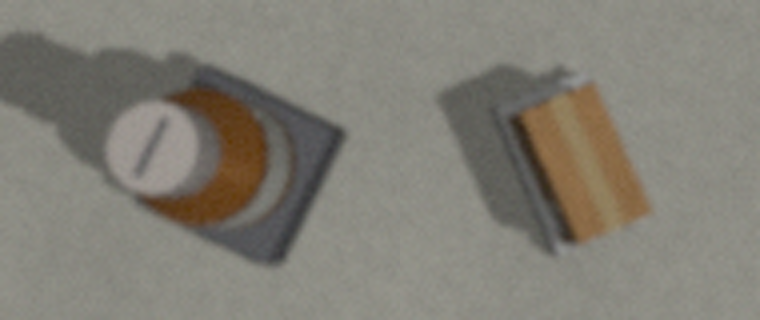

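The cameras agree to within about 3 mm, and box0 is at (490,−372) with yaw 22°. I start with the leftmost carton (477,179).

>>> step_arm:
  increments:
    - {"tx": 25.2,"ty": -39.4,"az": 1.5,"claw": 0.75}
    - {"tx": 25.2,"ty": -39.4,"az": 1.5,"claw": 0.75}
    - {"tx": 25.2,"ty": -39.4,"az": 1.5,"claw": 0.75}
    - {"tx": 25.2,"ty": -39.4,"az": 1.5,"claw": 0.75}
    - {"tx": 25.2,"ty": -39.4,"az": 1.5,"claw": 0.75}
    - {"tx": 25.2,"ty": -39.4,"az": 1.5,"claw": 0.75}
    - {"tx": 25.2,"ty": -39.4,"az": 1.5,"claw": 0.75}
    - {"tx": 25.2,"ty": -39.4,"az": 1.5,"claw": 0.75}
    - {"tx": 25.2,"ty": -39.4,"az": 1.5,"claw": 0.75}
    - {"tx": 25.2,"ty": -39.4,"az": 1.5,"claw": 0.75}
    - {"tx": 25.2,"ty": -39.4,"az": 1.5,"claw": 0.75}
    - {"tx": 25.2,"ty": -39.4,"az": 1.5,"claw": 0.75}
  newtons: 30

```text
$.increments[0]: bad value
```

>>> step_arm:
  increments:
    - {"tx": 25,"ty": -39,"tz": 0,"ax": 0,"ay": 0,"az": 1.5,"claw": 0.75}
  newtons: 30

```text
time_s: 0.2
tcp_pos: [0.1988, 0.6149, 0.2435]
eef_rot: [179.9, -0.0, -13.4]
contact_force: [-0.2, -0.6, -0.1]
gripper_width: 0.0841
```

>>> step_arm:
  increments:
    - {"tx": 25.2,"ty": -39.4,"tz": 0,"ax": 0,"ay": 0,"az": 1.5,"claw": 0.75}
    - {"tx": 25.2,"ty": -39.4,"tz": 0,"ax": 0,"ay": 0,"az": 1.5,"claw": 0.75}
    - {"tx": 25.2,"ty": -39.4,"tz": 0,"ax": 0,"ay": 0,"az": 1.5,"claw": 0.75}
    - {"tx": 25.2,"ty": -39.4,"tz": 0,"ax": 0,"ay": 0,"az": 1.5,"claw": 0.75}
    - {"tx": 25.2,"ty": -39.4,"tz": 0,"ax": 0,"ay": 0,"az": 1.5,"claw": 0.75}
    - {"tx": 25.2,"ty": -39.4,"tz": 0,"ax": 0,"ay": 0,"az": 1.5,"claw": 0.75}
    - {"tx": 25.2,"ty": -39.4,"tz": 0,"ax": 0,"ay": 0,"az": 1.5,"claw": 0.75}
    - {"tx": 25.2,"ty": -39.4,"tz": 0,"ax": 0,"ay": 0,"az": 1.5,"claw": 0.75}
    - {"tx": 25.2,"ty": -39.4,"tz": 0,"ax": 0,"ay": 0,"az": 1.5,"claw": 0.75}
    - {"tx": 25.2,"ty": -39.4,"tz": 0,"ax": 0,"ay": 0,"az": 1.5,"claw": 0.75}
    - {"tx": 25.2,"ty": -39.4,"tz": 0,"ax": 0,"ay": 0,"az": 1.5,"claw": 0.75}
    - {"tx": 0,"ty": 0,"tz": 0,"ax": 0,"ay": 0,"az": 0,"claw": 0.75}

```text
time_s: 1.4
tcp_pos: [0.4791, 0.1752, 0.2452]
eef_rot: [179.9, 0.0, 2.7]
contact_force: [-0.4, -0.0, 0.1]
gripper_width: 0.0763
```

>>> step_arm:
  increments:
    - {"tx": 0,"ty": 0,"tz": -40,"ax": 0,"ay": 0,"az": 0,"claw": 0.75}
    - {"tx": 0,"ty": 0,"tz": -40,"ax": 0,"ay": 0,"az": 0,"claw": 0.75}
    - {"tx": 0,"ty": 0,"tz": -40,"ax": 0,"ay": 0,"az": 0,"claw": 0.75}
    - {"tx": 0,"ty": 0,"tz": -35,"ax": 0,"ay": 0,"az": 0,"claw": 0.75}
    - {"tx": 0,"ty": 0,"tz": -10,"ax": 0,"ay": 0,"az": 0,"claw": 0.75}
    - {"tx": 0,"ty": 0,"tz": 0,"ax": 0,"ay": 0,"az": 0,"claw": 0.75}
    - {"tx": 0,"ty": 0,"tz": 0,"ax": 0,"ay": 0,"az": 0,"claw": 0.75}

```text
time_s: 2.1
tcp_pos: [0.4784, 0.1802, 0.0818]
eef_rot: [-180.0, -0.1, 3.0]
contact_force: [-0.3, -0.6, 0.4]
gripper_width: 0.0767
```

>>> step_arm:
  increments:
    - {"tx": -1,"ty": 0,"tz": -26,"ax": 0,"ay": 0,"az": 0,"claw": 0.75}
    - {"tx": 0,"ty": 0,"tz": -20,"ax": 0,"ay": 0,"az": 0,"claw": 0.75}
    - {"tx": 0,"ty": 0,"tz": -6,"ax": 0,"ay": 0,"az": 0,"claw": 0.75}
    - {"tx": 0,"ty": 0,"tz": 0,"ax": 0,"ay": 0,"az": 0,"claw": 0.75}
    - {"tx": 0,"ty": 0,"tz": 0,"ax": 0,"ay": 0,"az": 0,"claw": 0.2}
    - {"tx": 0,"ty": 0,"tz": 0,"ax": 0,"ay": 0,"az": 0,"claw": 0.2}
    - {"tx": 0,"ty": 0,"tz": 0,"ax": 0,"ay": 0,"az": 0,"claw": 0.2}
    - {"tx": 0,"ty": 0,"tz": 0,"ax": 0,"ay": 0,"az": 0,"claw": 0.2}
  newtons: 35

```text
time_s: 2.9
tcp_pos: [0.4772, 0.1799, 0.0296]
eef_rot: [-179.9, -0.1, 3.0]
contact_force: [-1.8, 0.3, 7.4]
gripper_width: 0.0578
```

>>> step_arm:
  increments:
    - {"tx": 0,"ty": 0,"tz": 20,"ax": 0,"ay": 0,"az": 0,"claw": 0.2}
    - {"tx": 0,"ty": 0,"tz": 35,"ax": 0,"ay": 0,"az": 0,"claw": 0.2}
    - {"tx": 0,"ty": 0,"tz": 35,"ax": 0,"ay": 0,"az": 0,"claw": 0.2}
    - {"tx": 0,"ty": -20,"tz": 30,"ax": 0,"ay": 0,"az": 0,"claw": 0.2}
    - {"tx": 1,"ty": -40,"tz": 0,"ax": 0,"ay": 0,"az": 1.6,"claw": 0.2}
    - {"tx": 1,"ty": -45,"tz": 0,"ax": 0,"ay": 0,"az": 1.6,"claw": 0.2}
    - {"tx": 1,"ty": -45,"tz": 0,"ax": 0,"ay": 0,"az": 1.6,"claw": 0.2}
    - {"tx": 1,"ty": -45,"tz": 0,"ax": 0,"ay": 0,"az": 1.6,"claw": 0.2}
    - {"tx": 1,"ty": -45,"tz": 0,"ax": 0,"ay": 0,"az": 1.6,"claw": 0.2}
    - {"tx": 1,"ty": -45,"tz": 0,"ax": 0,"ay": 0,"az": 1.6,"claw": 0.2}
    - {"tx": 1,"ty": -45,"tz": 0,"ax": 0,"ay": 0,"az": 1.6,"claw": 0.2}
    - {"tx": 1,"ty": -45,"tz": 0,"ax": 0,"ay": 0,"az": 1.6,"claw": 0.2}

```text
time_s: 4.1
tcp_pos: [0.4839, -0.1974, 0.1486]
eef_rot: [-180.0, 0.0, 15.8]
contact_force: [1.8, 0.0, -2.2]
gripper_width: 0.0575
```

>>> step_arm:
  increments:
    - {"tx": 1,"ty": -45,"tz": 0,"ax": 0,"ay": 0,"az": 1.6,"claw": 0.2}
    - {"tx": 1,"ty": -45,"tz": 0,"ax": 0,"ay": 0,"az": 1.6,"claw": 0.2}
    - {"tx": 1,"ty": -43,"tz": 0,"ax": 0,"ay": 0,"az": 1.6,"claw": 0.2}
    - {"tx": 1,"ty": -30,"tz": 0,"ax": 0,"ay": 0,"az": 1.6,"claw": 0.2}
    - {"tx": 1,"ty": -14,"tz": 0,"ax": 0,"ay": 0,"az": 0,"claw": 0.2}
    - {"tx": 0,"ty": 0,"tz": 0,"ax": 0,"ay": 0,"az": 0,"claw": 0.2}
    - {"tx": 0,"ty": 0,"tz": 0,"ax": 0,"ay": 0,"az": 0,"claw": 0.2}
    - {"tx": 0,"ty": 0,"tz": 0,"ax": 0,"ay": 0,"az": 0,"claw": 0.2}

```text
time_s: 4.9
tcp_pos: [0.4895, -0.3715, 0.1486]
eef_rot: [-180.0, 0.0, 22.2]
contact_force: [0.3, 1.0, -3.0]
gripper_width: 0.0579
```

>>> step_arm:
  increments:
    - {"tx": 0,"ty": 0,"tz": -30,"ax": 0,"ay": 0,"az": 0,"claw": 0.2}
    - {"tx": 0,"ty": 0,"tz": -22,"ax": 0,"ay": 0,"az": 0,"claw": 0.2}
    - {"tx": 0,"ty": 0,"tz": -8,"ax": 0,"ay": 0,"az": 0,"claw": 0.2}
    - {"tx": 0,"ty": 0,"tz": -4,"ax": 0,"ay": 0,"az": 0,"claw": 0.2}
    - {"tx": 0,"ty": 0,"tz": -1.5,"ax": 0,"ay": 0,"az": 0,"claw": 0.2}
    - {"tx": 0,"ty": 0,"tz": -0.5,"ax": 0,"ay": 0,"az": 0,"claw": 0.2}
    - {"tx": 0,"ty": 0,"tz": 0,"ax": 0,"ay": 0,"az": 0,"claw": 0.2}
    - {"tx": 0,"ty": 0,"tz": 0,"ax": 0,"ay": 0,"az": 0,"claw": 0.2}

```text
time_s: 5.7
tcp_pos: [0.4899, -0.3728, 0.0833]
eef_rot: [179.9, -0.1, 22.1]
contact_force: [0.8, -0.7, -2.6]
gripper_width: 0.0577
```

```bash
python3 - <<'E'
from h import *
c=cap('scene');cartons(c)
cv2.imwrite('pics/c2.png',cv2.resize(c['image'][130:270,60:240],None,fx=4,fy=4,interpolation=2))
print(r.get_state()['contact_force'])
E
```

```text
px [178.  34.] xy 489.1 -172.5 ztop 545.6 yaw 70.8  94 x 51
px [288.  14.] xy -689.9 -42.2 ztop 191.2 yaw 89.7  43 x 18
px [120.  51.] xy 520.7 -291.9 ztop 486.7 yaw 66.8  74 x 36
px [113.  66.] xy 544.5 -307.1 ztop 472.9 yaw 70.7  92 x 15
px [149.  70.] xy 578.3 -217.9 ztop 474.8 yaw 67.1  71 x 15
px [438. 201.] xy 500.1 364.0 ztop 127.0 yaw 65.4  77 x 64
px [137. 213.] xy 497.1 -367.9 ztop 90.3 yaw 22.8  90 x 58
px [215. 215.] xy 464.5 -179.4 ztop 36.7 yaw 11.0  104 x 57
px [306. 215.] xy 460.3 54.3 ztop 36.8 yaw -2.6  105 x 58
px [280. 263.] xy 625.7 -4.2 ztop 36.8 yaw 10.3  104 x 58
px [340. 264.] xy 624.9 135.3 ztop 36.9 yaw -12.4  103 x 58
[ 0.29515798  0.13806897 -1.83474181]
```

View pics/c2.png

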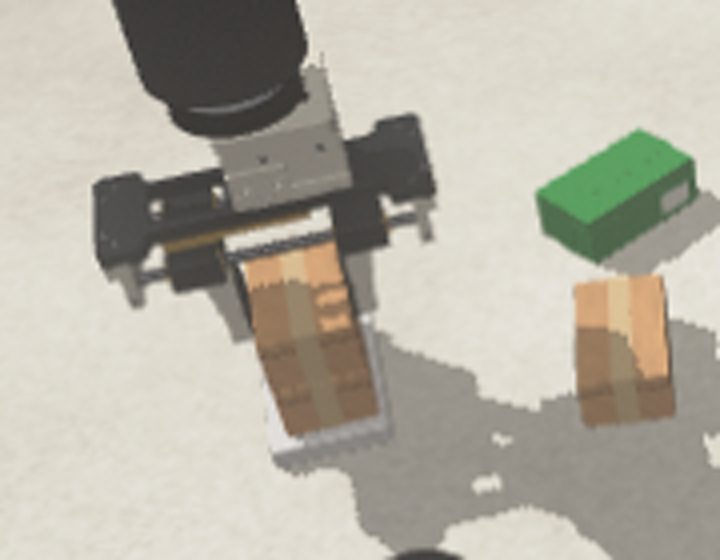

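The carton sits squarely over box0, about 0.7 mm up. I'll release it and check from above.

>>> step_arm:
  increments:
    - {"tx": 0,"ty": 0,"tz": -0.7,"ax": 0,"ay": 0,"az": 0,"claw": 0.2}
    - {"tx": 0,"ty": 0,"tz": 0,"ax": 0,"ay": 0,"az": 0,"claw": 0.2}
    - {"tx": 0,"ty": 0,"tz": 0,"ax": 0,"ay": 0,"az": 0,"claw": 0.75}
    - {"tx": 0,"ty": 0,"tz": 0,"ax": 0,"ay": 0,"az": 0,"claw": 0.75}
    - {"tx": 0,"ty": 0,"tz": 0,"ax": 0,"ay": 0,"az": 0,"claw": 0.75}
    - {"tx": 0,"ty": 0,"tz": 30,"ax": 0,"ay": 0,"az": 0,"claw": 0.75}
    - {"tx": 0,"ty": 0,"tz": 30,"ax": 0,"ay": 0,"az": 0,"claw": 0.75}
    - {"tx": -5,"ty": 42,"tz": 0,"ax": 0,"ay": 0,"az": -2.5,"claw": 0.75}
    - {"tx": -5,"ty": 45,"tz": 0,"ax": 0,"ay": 0,"az": -3,"claw": 0.75}
    - {"tx": -6,"ty": 45,"tz": -10,"ax": 0,"ay": 0,"az": -3,"claw": 0.75}
    - {"tx": -5,"ty": 40,"tz": -25,"ax": 0,"ay": 0,"az": -2.7,"claw": 0.75}
    - {"tx": -5,"ty": 20,"tz": -30,"ax": 0,"ay": 0,"az": 0,"claw": 0.75}

```text
time_s: 6.95
tcp_pos: [0.4642, -0.1784, 0.0776]
eef_rot: [180.0, -0.2, 10.9]
contact_force: [1.8, -0.1, 0.7]
gripper_width: 0.0764
```

```bash
python3 - <<'E'
from h import *
for n in('top','scene'):
    print(n);cartons(cap(n))
E
```

```text
top
px [231. 194.] xy 623.9 134.0 ztop 37.8 yaw -12.6  101 x 56
px [279. 194.] xy 625.8 -4.0 ztop 37.9 yaw 10.6  101 x 58
px [270. 328.] xy 270.7 3.1 ztop 707.6 yaw 85.3  96 x 45
px [331. 245.] xy 453.5 -102.3 ztop 479.7 yaw -86.5  100 x 73
px [416. 241.] xy 489.0 -373.2 ztop 91.0 yaw 21.0  100 x 57
px [145. 240.] xy 489.5 356.2 ztop 124.3 yaw -8.7  83 x 66
scene
px [300.  27.] xy 418.4 33.1 ztop 508.5 yaw -56.5  120 x 59
px [235.  46.] xy 469.2 -86.0 ztop 475.2 yaw 87.5  69 x 41
px [438. 201.] xy 497.7 364.6 ztop 126.8 yaw 72.0  77 x 64
px [136. 212.] xy 488.1 -372.2 ztop 89.6 yaw 23.1  107 x 59
px [215. 215.] xy 463.9 -179.4 ztop 36.8 yaw 10.8  105 x 57
px [306. 215.] xy 459.9 54.2 ztop 36.8 yaw -2.5  105 x 58
px [280. 263.] xy 626.3 -4.2 ztop 36.8 yaw 10.5  103 x 58
px [340. 263.] xy 624.4 135.2 ztop 36.9 yaw -12.5  102 x 58
```

>>> step_arm:
  increments:
    - {"tx": 0,"ty": 0,"tz": -25,"ax": 0,"ay": 0,"az": 0,"claw": 0.75}
    - {"tx": 0,"ty": 0,"tz": -17,"ax": 0,"ay": 0,"az": 0,"claw": 0.75}
    - {"tx": 0,"ty": 0,"tz": -5,"ax": 0,"ay": 0,"az": 0,"claw": 0.75}
    - {"tx": 0,"ty": 0,"tz": 0,"ax": 0,"ay": 0,"az": 0,"claw": 0.2}
    - {"tx": 0,"ty": 0,"tz": 0,"ax": 0,"ay": 0,"az": 0,"claw": 0.2}
    - {"tx": 0,"ty": 0,"tz": 0,"ax": 0,"ay": 0,"az": 0,"claw": 0.2}
    - {"tx": 0,"ty": 0,"tz": 0,"ax": 0,"ay": 0,"az": 0,"claw": 0.2}

```text
time_s: 7.75
tcp_pos: [0.4643, -0.1808, 0.0308]
eef_rot: [180.0, -0.1, 10.9]
contact_force: [-0.1, -0.7, 4.2]
gripper_width: 0.0579
```

>>> step_arm:
  increments:
    - {"tx": 0,"ty": 0,"tz": 20,"ax": 0,"ay": 0,"az": 0,"claw": 0.2}
    - {"tx": 0,"ty": 0,"tz": 40,"ax": 0,"ay": 0,"az": 0,"claw": 0.2}
    - {"tx": 0,"ty": 0,"tz": 40,"ax": 0,"ay": 0,"az": 0,"claw": 0.2}
    - {"tx": 0,"ty": -11.5,"tz": 30,"ax": 0,"ay": 0,"az": 0,"claw": 0.2}
    - {"tx": 5,"ty": -40,"tz": 0,"ax": 0,"ay": 0,"az": 2.8,"claw": 0.2}
    - {"tx": 5,"ty": -45,"tz": 0,"ax": 0,"ay": 0,"az": 2.8,"claw": 0.2}
    - {"tx": 5,"ty": -45,"tz": 0,"ax": 0,"ay": 0,"az": 2.8,"claw": 0.2}
    - {"tx": 5.4,"ty": -35,"tz": 0,"ax": 0,"ay": 0,"az": 2.8,"claw": 0.2}
    - {"tx": 5,"ty": -15,"tz": 0,"ax": 0,"ay": 0,"az": 0,"claw": 0.2}
    - {"tx": 0,"ty": 0,"tz": -10,"ax": 0,"ay": 0,"az": 0,"claw": 0.2}
    - {"tx": 0,"ty": 0,"tz": -15,"ax": 0,"ay": 0,"az": 0,"claw": 0.2}
    - {"tx": 0,"ty": 0,"tz": -5,"ax": 0,"ay": 0,"az": 0,"claw": 0.2}

```text
time_s: 8.95
tcp_pos: [0.4876, -0.3708, 0.1278]
eef_rot: [-179.8, 0.1, 22.1]
contact_force: [-0.8, 0.7, -3.2]
gripper_width: 0.0576
```

>>> step_arm:
  increments:
    - {"tx": 0,"ty": 0,"tz": 0,"ax": 0,"ay": 0,"az": 0,"claw": 0.2}
    - {"tx": 0,"ty": 0,"tz": 0,"ax": 0,"ay": 0,"az": 0,"claw": 0.2}
    - {"tx": 0,"ty": 0,"tz": 0,"ax": 0,"ay": 0,"az": 0,"claw": 0.2}

```text
time_s: 9.25
tcp_pos: [0.4895, -0.3719, 0.1307]
eef_rot: [179.9, -0.0, 22.2]
contact_force: [0.5, 0.2, -2.5]
gripper_width: 0.0578
```

>>> step_arm:
  increments:
    - {"tx": 0,"ty": 0,"tz": -6,"ax": 0,"ay": 0,"az": 0,"claw": 0.2}
    - {"tx": 0,"ty": 0,"tz": -2,"ax": 0,"ay": 0,"az": 0,"claw": 0.2}
    - {"tx": 0,"ty": 0,"tz": -0.6,"ax": 0,"ay": 0,"az": 0,"claw": 0.2}
    - {"tx": 0,"ty": 0,"tz": 0,"ax": 0,"ay": 0,"az": 0,"claw": 0.2}
    - {"tx": 0,"ty": 0,"tz": 0,"ax": 0,"ay": 0,"az": 0,"claw": 0.2}

```text
time_s: 9.75
tcp_pos: [0.4891, -0.3721, 0.1219]
eef_rot: [180.0, -0.0, 22.2]
contact_force: [-1.6, 3.5, 5.8]
gripper_width: 0.058
```

>>> step_arm:
  increments:
    - {"tx": 0,"ty": 0,"tz": 0,"ax": 0,"ay": 0,"az": 0,"claw": 0.65}
    - {"tx": 0,"ty": 0,"tz": 0,"ax": 0,"ay": 0,"az": 0,"claw": 0.65}
    - {"tx": 0,"ty": 0,"tz": 0,"ax": 0,"ay": 0,"az": 0,"claw": 0.65}
    - {"tx": 0,"ty": 0,"tz": 30,"ax": 0,"ay": 0,"az": 0,"claw": 0.65}
    - {"tx": 0,"ty": 0,"tz": 30,"ax": 0,"ay": 0,"az": 0,"claw": 0.65}
    - {"tx": -3,"ty": 36,"tz": 0,"ax": 0,"ay": 0,"az": -2.5,"claw": 0.65}
    - {"tx": -3,"ty": 45,"tz": 0,"ax": 0,"ay": 0,"az": -2.5,"claw": 0.65}
    - {"tx": -3,"ty": 45,"tz": 0,"ax": 0,"ay": 0,"az": -2.5,"claw": 0.65}
    - {"tx": -3,"ty": 45,"tz": 0,"ax": 0,"ay": 0,"az": -2.5,"claw": 0.65}
    - {"tx": -3,"ty": 45,"tz": 0,"ax": 0,"ay": 0,"az": -2.5,"claw": 0.65}
    - {"tx": -3,"ty": 45,"tz": 0,"ax": 0,"ay": 0,"az": -2.5,"claw": 0.65}
    - {"tx": -3,"ty": 45,"tz": 0,"ax": 0,"ay": 0,"az": -2.5,"claw": 0.65}

```text
time_s: 10.95
tcp_pos: [0.4677, -0.0645, 0.1815]
eef_rot: [180.0, -0.0, 4.5]
contact_force: [0.7, 0.6, 0.0]
gripper_width: 0.0726
```

>>> step_arm:
  increments:
    - {"tx": -3,"ty": 45,"tz": 0,"ax": 0,"ay": 0,"az": -2.5,"claw": 0.65}
    - {"tx": -3,"ty": 45,"tz": -20,"ax": 0,"ay": 0,"az": -2.5,"claw": 0.65}
    - {"tx": -2,"ty": 30,"tz": -30,"ax": 0,"ay": 0,"az": -2.3,"claw": 0.65}
    - {"tx": 0,"ty": 0,"tz": -30,"ax": 0,"ay": 0,"az": 0,"claw": 0.65}
    - {"tx": 0,"ty": 0,"tz": -20,"ax": 0,"ay": 0,"az": 0,"claw": 0.65}
    - {"tx": 0,"ty": 0,"tz": 0,"ax": 0,"ay": 0,"az": 0,"claw": 0.65}
    - {"tx": 0,"ty": 0,"tz": 0,"ax": 0,"ay": 0,"az": 0,"claw": 0.65}

```text
time_s: 11.65
tcp_pos: [0.4602, 0.0539, 0.0816]
eef_rot: [180.0, 0.0, -2.6]
contact_force: [-0.3, -0.1, 0.7]
gripper_width: 0.0723
```

```bash
python3 - <<'E'
from h import *
for n in('top','scene'):
    c=cap(n);print(n);cartons(c)
print(r.get_state()['tcp_pos'],r.get_state()['eef_rot'])
E
```

```text
top
px [231. 195.] xy 623.9 134.1 ztop 37.8 yaw -12.9  101 x 56
px [279. 194.] xy 625.5 -4.2 ztop 38.0 yaw 10.8  100 x 57
px [415. 239.] xy 488.3 -372.0 ztop 129.0 yaw 22.6  100 x 59
px [145. 240.] xy 488.0 357.8 ztop 123.6 yaw -9.8  84 x 71
px [206. 269.] xy 425.3 103.4 ztop 483.6 yaw -68.4  139 x 67
px [158. 346.] xy 252.7 133.9 ztop 663.6 yaw -83.8  89 x 35
scene
px [344.  25.] xy 389.6 122.8 ztop 493.4 yaw -50.9  294 x 124
px [135. 206.] xy 488.0 -370.8 ztop 127.9 yaw 22.5  106 x 58
px [438. 201.] xy 501.8 363.3 ztop 127.1 yaw 72.1  77 x 60
px [306. 214.] xy 460.2 54.2 ztop 36.7 yaw -2.6  109 x 58
px [280. 263.] xy 626.2 -4.1 ztop 36.7 yaw 10.6  105 x 58
px [340. 264.] xy 624.7 135.3 ztop 37.0 yaw -12.7  103 x 58
[0.460883   0.05407422 0.08243605] [-1.79953570e+02 -1.01448847e-01 -2.66789653e+00]
```

>>> step_arm:
  increments:
    - {"tx": 0,"ty": 0,"tz": -25,"ax": 0,"ay": 0,"az": 0,"claw": 0.65}
    - {"tx": 0,"ty": 0,"tz": -20,"ax": 0,"ay": 0,"az": 0,"claw": 0.65}
    - {"tx": 0,"ty": 0,"tz": -6,"ax": 0,"ay": 0,"az": 0,"claw": 0.65}
    - {"tx": 0,"ty": 0,"tz": 0,"ax": 0,"ay": 0,"az": 0,"claw": 0.65}
    - {"tx": 0,"ty": 0,"tz": 0,"ax": 0,"ay": 0,"az": 0,"claw": 0.2}
    - {"tx": 0,"ty": 0,"tz": 0,"ax": 0,"ay": 0,"az": 0,"claw": 0.2}
    - {"tx": 0,"ty": 0,"tz": 0,"ax": 0,"ay": 0,"az": 0,"claw": 0.2}
    - {"tx": 0,"ty": 0,"tz": 0,"ax": 0,"ay": 0,"az": 0,"claw": 0.2}

```text
time_s: 12.55
tcp_pos: [0.4606, 0.0542, 0.0313]
eef_rot: [-180.0, -0.1, -2.6]
contact_force: [-1.1, -1.3, 7.3]
gripper_width: 0.0578
```

>>> step_arm:
  increments:
    - {"tx": 0,"ty": 0,"tz": 20,"ax": 0,"ay": 0,"az": 0,"claw": 0.2}
    - {"tx": 0,"ty": 0,"tz": 40,"ax": 0,"ay": 0,"az": 0,"claw": 0.2}
    - {"tx": 0,"ty": 0,"tz": 45,"ax": 0,"ay": 0,"az": 0,"claw": 0.2}
    - {"tx": 0,"ty": 0,"tz": 40,"ax": 0,"ay": 0,"az": 0,"claw": 0.2}
    - {"tx": 1,"ty": -20,"tz": 24,"ax": 0,"ay": 0,"az": 2.2,"claw": 0.2}
    - {"tx": 3,"ty": -40,"tz": 0,"ax": 0,"ay": 0,"az": 2.2,"claw": 0.2}
    - {"tx": 3,"ty": -45,"tz": 0,"ax": 0,"ay": 0,"az": 2.2,"claw": 0.2}
    - {"tx": 3,"ty": -45,"tz": 0,"ax": 0,"ay": 0,"az": 2.2,"claw": 0.2}
    - {"tx": 3,"ty": -45,"tz": 0,"ax": 0,"ay": 0,"az": 2.2,"claw": 0.2}
    - {"tx": 3,"ty": -45,"tz": 0,"ax": 0,"ay": 0,"az": 2.2,"claw": 0.2}
    - {"tx": 3,"ty": -45,"tz": 0,"ax": 0,"ay": 0,"az": 2.2,"claw": 0.2}
    - {"tx": 3,"ty": -45,"tz": 0,"ax": 0,"ay": 0,"az": 2.2,"claw": 0.2}

```text
time_s: 13.75
tcp_pos: [0.4815, -0.2778, 0.1994]
eef_rot: [-180.0, -0.0, 15.0]
contact_force: [1.8, -0.2, -1.4]
gripper_width: 0.0579
```

>>> step_arm:
  increments:
    - {"tx": 3,"ty": -45,"tz": 0,"ax": 0,"ay": 0,"az": 2.2,"claw": 0.2}
    - {"tx": 3,"ty": -35,"tz": 0,"ax": 0,"ay": 0,"az": 2.2,"claw": 0.2}
    - {"tx": 1.7,"ty": -16.4,"tz": 0,"ax": 0,"ay": 0,"az": 2.8,"claw": 0.2}
    - {"tx": 0,"ty": 0,"tz": -15,"ax": 0,"ay": 0,"az": 0,"claw": 0.2}
    - {"tx": 0,"ty": 0,"tz": -12,"ax": 0,"ay": 0,"az": 0,"claw": 0.2}
    - {"tx": 0,"ty": 0,"tz": -4,"ax": 0,"ay": 0,"az": 0,"claw": 0.2}
    - {"tx": 0,"ty": 0,"tz": 0,"ax": 0,"ay": 0,"az": 0,"claw": 0.2}
    - {"tx": 0,"ty": 0,"tz": 0,"ax": 0,"ay": 0,"az": 0,"claw": 0.2}
    - {"tx": 0,"ty": 0,"tz": 0,"ax": 0,"ay": 0,"az": 0,"claw": 0.2}

```text
time_s: 14.65
tcp_pos: [0.4901, -0.3723, 0.1691]
eef_rot: [179.9, -0.0, 22.2]
contact_force: [-0.4, -1.0, -2.8]
gripper_width: 0.0574
```

```bash
python3 - <<'E'
from h import *
c=cap('scene')
cv2.imwrite('pics/c3.png',cv2.resize(c['image'][90:270,60:240],None,fx=3,fy=3,interpolation=2))
print(r.get_state()['tcp_pos'],r.get_state()['eef_rot'])
E
```

```text
[ 0.49009036 -0.37234373  0.16903588] [ 1.79950622e+02 -4.83246741e-02  2.21749708e+01]
```

View pics/c3.png

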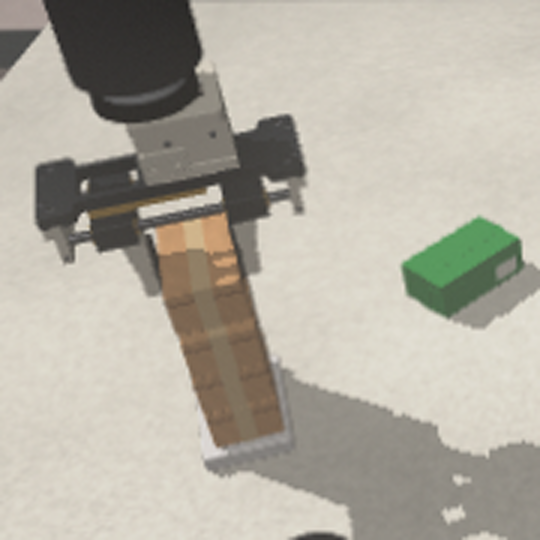

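The held carton is in line over the column, so I lower it, release and go to the carton at (626,−4).

>>> step_arm:
  increments:
    - {"tx": 0,"ty": 0,"tz": -6,"ax": 0,"ay": 0,"az": 0,"claw": 0.2}
    - {"tx": 0,"ty": 0,"tz": -2,"ax": 0,"ay": 0,"az": 0,"claw": 0.2}
    - {"tx": 0,"ty": 0,"tz": -0.6,"ax": 0,"ay": 0,"az": 0,"claw": 0.2}
    - {"tx": 0,"ty": 0,"tz": 0,"ax": 0,"ay": 0,"az": 0,"claw": 0.2}
    - {"tx": 0,"ty": 0,"tz": 0,"ax": 0,"ay": 0,"az": 0,"claw": 0.2}

```text
time_s: 15.2
tcp_pos: [0.4897, -0.3724, 0.1603]
eef_rot: [180.0, -0.0, 22.2]
contact_force: [-1.0, 2.6, 5.1]
gripper_width: 0.0576
```

>>> step_arm:
  increments:
    - {"tx": 0,"ty": 0,"tz": 0,"ax": 0,"ay": 0,"az": 0,"claw": 0.75}
    - {"tx": 0,"ty": 0,"tz": 0,"ax": 0,"ay": 0,"az": 0,"claw": 0.75}
    - {"tx": 0,"ty": 0,"tz": 0,"ax": 0,"ay": 0,"az": 0,"claw": 0.75}
    - {"tx": 0,"ty": 0,"tz": 25,"ax": 0,"ay": 0,"az": 0,"claw": 0.75}
    - {"tx": 0,"ty": 0,"tz": 35,"ax": 0,"ay": 0,"az": 0,"claw": 0.75}
    - {"tx": 10,"ty": 28,"tz": 0,"ax": 0,"ay": 0,"az": -1.2,"claw": 0.75}
    - {"tx": 15.5,"ty": 42,"tz": 0,"ax": 0,"ay": 0,"az": -1.5,"claw": 0.75}
    - {"tx": 15.5,"ty": 42,"tz": 0,"ax": 0,"ay": 0,"az": -1.5,"claw": 0.75}
    - {"tx": 15.5,"ty": 42,"tz": 0,"ax": 0,"ay": 0,"az": -1.5,"claw": 0.75}
    - {"tx": 15.5,"ty": 42,"tz": 0,"ax": 0,"ay": 0,"az": -1.5,"claw": 0.75}
    - {"tx": 15.5,"ty": 42,"tz": 0,"ax": 0,"ay": 0,"az": -1.5,"claw": 0.75}
    - {"tx": 15.5,"ty": 42,"tz": 0,"ax": 0,"ay": 0,"az": -1.5,"claw": 0.75}

```text
time_s: 16.4
tcp_pos: [0.5931, -0.0907, 0.2197]
eef_rot: [180.0, -0.0, 11.9]
contact_force: [1.4, -0.8, -1.2]
gripper_width: 0.0765
```

>>> step_arm:
  increments:
    - {"tx": 15.5,"ty": 42,"tz": -20,"ax": 0,"ay": 0,"az": -1.3,"claw": 0.75}
    - {"tx": 12,"ty": 34,"tz": -35,"ax": 0,"ay": 0,"az": 0,"claw": 0.75}
    - {"tx": 5,"ty": 12.4,"tz": -40,"ax": 0,"ay": 0,"az": 0,"claw": 0.75}
    - {"tx": 0,"ty": 0,"tz": -35,"ax": 0,"ay": 0,"az": 0,"claw": 0.75}
    - {"tx": 0,"ty": 0,"tz": -15,"ax": 0,"ay": 0,"az": 0,"claw": 0.75}
    - {"tx": 0,"ty": 0,"tz": 0,"ax": 0,"ay": 0,"az": 0,"claw": 0.75}
    - {"tx": 0,"ty": 0,"tz": 0,"ax": 0,"ay": 0,"az": 0,"claw": 0.75}

```text
time_s: 17.1
tcp_pos: [0.6255, -0.0043, 0.0751]
eef_rot: [180.0, 0.0, 10.7]
contact_force: [0.1, 0.2, 0.9]
gripper_width: 0.0765
```

```bash
python3 - <<'E'
from h import *
for n in('top','scene'):
    c=cap(n);print(n);cartons(c)
print(r.get_state()['tcp_pos'],r.get_state()['eef_rot'])
E
```

```text
top
px [240. 178.] xy 605.3 38.4 ztop 476.8 yaw -81.9  162 x 69
px [181. 256.] xy 359.9 97.7 ztop 687.4 yaw 84.8  103 x 57
px [281. 205.] xy 593.4 -10.3 ztop 37.9 yaw -78.7  58 x 35
px [419. 239.] xy 488.6 -372.1 ztop 167.0 yaw 23.1  100 x 58
px [199. 391.] xy 287.0 62.6 ztop 788.5 yaw -86.3  97 x 25
scene
px [343.  43.] xy 524.8 149.3 ztop 524.2 yaw 75.2  96 x 52
px [132. 200.] xy 488.8 -371.4 ztop 166.0 yaw 22.2  105 x 58
px [438. 201.] xy 500.0 364.3 ztop 127.5 yaw 75.2  74 x 58
px [280. 263.] xy 626.5 -4.0 ztop 36.7 yaw 10.6  105 x 58
px [340. 263.] xy 624.8 135.4 ztop 36.9 yaw -13.0  103 x 58
[ 0.62614124 -0.00428631  0.07634653] [ 1.79997607e+02 -1.37900519e-01  1.06399402e+01]
```

Column at (488.6,−372.1), top at 167.0, still square. Next I take the grip.

>>> step_arm:
  increments:
    - {"tx": 0,"ty": 0,"tz": -25,"ax": 0,"ay": 0,"az": 0,"claw": 0.75}
    - {"tx": 0,"ty": 0,"tz": -15,"ax": 0,"ay": 0,"az": 0,"claw": 0.75}
    - {"tx": 0,"ty": 0,"tz": -5,"ax": 0,"ay": 0,"az": 0,"claw": 0.75}
    - {"tx": 0,"ty": 0,"tz": 0,"ax": 0,"ay": 0,"az": 0,"claw": 0.2}
    - {"tx": 0,"ty": 0,"tz": 0,"ax": 0,"ay": 0,"az": 0,"claw": 0.2}
    - {"tx": 0,"ty": 0,"tz": 0,"ax": 0,"ay": 0,"az": 0,"claw": 0.2}
    - {"tx": 0,"ty": 0,"tz": 0,"ax": 0,"ay": 0,"az": 0,"claw": 0.2}
    - {"tx": 0,"ty": 0,"tz": 0,"ax": 0,"ay": 0,"az": 0,"claw": 0.2}

```text
time_s: 18.0
tcp_pos: [0.6259, -0.0042, 0.0311]
eef_rot: [180.0, -0.1, 10.7]
contact_force: [-1.1, 0.3, 5.2]
gripper_width: 0.0577
```

>>> step_arm:
  increments:
    - {"tx": 0,"ty": 0,"tz": 20,"ax": 0,"ay": 0,"az": 0,"claw": 0.2}
    - {"tx": 0,"ty": 0,"tz": 40,"ax": 0,"ay": 0,"az": 0,"claw": 0.2}
    - {"tx": 0,"ty": 0,"tz": 45,"ax": 0,"ay": 0,"az": 0,"claw": 0.2}
    - {"tx": 0,"ty": 0,"tz": 45,"ax": 0,"ay": 0,"az": 0,"claw": 0.2}
    - {"tx": 0,"ty": 0,"tz": 40,"ax": 0,"ay": 0,"az": 0,"claw": 0.2}
    - {"tx": -9,"ty": -25,"tz": 19,"ax": 0,"ay": 0,"az": 1.5,"claw": 0.2}
    - {"tx": -15,"ty": -40,"tz": 0,"ax": 0,"ay": 0,"az": 1.5,"claw": 0.2}
    - {"tx": -15,"ty": -40,"tz": 0,"ax": 0,"ay": 0,"az": 1.5,"claw": 0.2}
    - {"tx": -15,"ty": -40,"tz": 0,"ax": 0,"ay": 0,"az": 1.5,"claw": 0.2}
    - {"tx": -15,"ty": -40,"tz": 0,"ax": 0,"ay": 0,"az": 1.5,"claw": 0.2}
    - {"tx": -15,"ty": -40,"tz": 0,"ax": 0,"ay": 0,"az": 1.5,"claw": 0.2}
    - {"tx": -15,"ty": -40,"tz": 0,"ax": 0,"ay": 0,"az": 1.5,"claw": 0.2}

```text
time_s: 19.2
tcp_pos: [0.5247, -0.2704, 0.2384]
eef_rot: [-179.9, 0.0, 21.2]
contact_force: [1.0, -0.8, -3.0]
gripper_width: 0.0577
```

>>> step_arm:
  increments:
    - {"tx": -15,"ty": -40,"tz": 0,"ax": 0,"ay": 0,"az": 1,"claw": 0.2}
    - {"tx": -13,"ty": -36,"tz": 0,"ax": 0,"ay": 0,"az": 0,"claw": 0.2}
    - {"tx": -6.7,"ty": -19,"tz": 0,"ax": 0,"ay": 0,"az": 0,"claw": 0.2}
    - {"tx": -2,"ty": -8,"tz": 0,"ax": 0,"ay": 0,"az": 0,"claw": 0.2}
    - {"tx": 0,"ty": 0,"tz": -15,"ax": 0,"ay": 0,"az": 0,"claw": 0.2}
    - {"tx": 0,"ty": 0,"tz": -14,"ax": 0,"ay": 0,"az": 0,"claw": 0.2}
    - {"tx": 0,"ty": 0,"tz": -4,"ax": 0,"ay": 0,"az": 0,"claw": 0.2}
    - {"tx": 0,"ty": 0,"tz": 0,"ax": 0,"ay": 0,"az": 0,"claw": 0.2}
    - {"tx": 0,"ty": 0,"tz": 0,"ax": 0,"ay": 0,"az": 0,"claw": 0.2}
    - {"tx": 0,"ty": 0,"tz": 0,"ax": 0,"ay": 0,"az": 0,"claw": 0.2}

```text
time_s: 20.2
tcp_pos: [0.49, -0.3722, 0.2066]
eef_rot: [179.9, -0.0, 22.2]
contact_force: [0.1, 0.3, -3.0]
gripper_width: 0.0576
```

```bash
python3 - <<'E'
from h import *
c=cap('scene');cartons(c)
cv2.imwrite('pics/c4.png',cv2.resize(c['image'][70:270,60:240],None,fx=3,fy=3,interpolation=2))
print(r.get_state()['tcp_pos'],r.get_state()['eef_rot'])
E
```

```text
px [84. 12.] xy 546.7 -337.5 ztop 579.5 yaw 72.4  146 x 10
px [149.  14.] xy 593.9 -196.5 ztop 588.6 yaw 76.6  118 x 19
px [292.  13.] xy -688.6 -31.4 ztop 204.3 yaw -89.7  72 x 24
px [322.  23.] xy 180.4 84.3 ztop 456.6 yaw 84.5  88 x 22
px [130. 191.] xy 489.3 -371.3 ztop 212.5 yaw 23.1  106 x 58
px [438. 201.] xy 499.6 365.3 ztop 127.3 yaw 73.4  76 x 59
px [340. 264.] xy 624.1 135.5 ztop 36.9 yaw -12.9  103 x 58
[ 0.48986983 -0.37219568  0.20653097] [ 1.79952402e+02 -4.44968414e-02  2.21696616e+01]
```

View pics/c4.png

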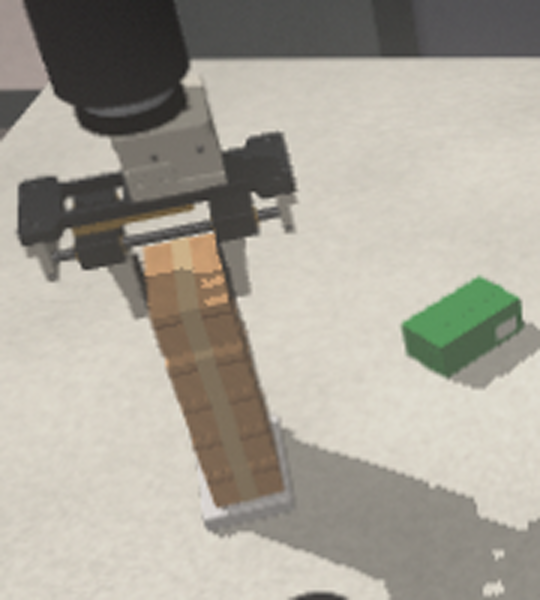

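>>> step_arm:
  increments:
    - {"tx": 0,"ty": 0,"tz": -6,"ax": 0,"ay": 0,"az": 0,"claw": 0.2}
    - {"tx": 0,"ty": 0,"tz": -1.8,"ax": 0,"ay": 0,"az": 0,"claw": 0.2}
    - {"tx": 0,"ty": 0,"tz": -0.6,"ax": 0,"ay": 0,"az": 0,"claw": 0.2}
    - {"tx": 0,"ty": 0,"tz": 0,"ax": 0,"ay": 0,"az": 0,"claw": 0.2}
    - {"tx": 0,"ty": 0,"tz": 0,"ax": 0,"ay": 0,"az": 0,"claw": 0.2}

```text
time_s: 20.75
tcp_pos: [0.4895, -0.3723, 0.1981]
eef_rot: [180.0, -0.0, 22.2]
contact_force: [-2.8, 2.4, 6.7]
gripper_width: 0.0574
```

>>> step_arm:
  increments:
    - {"tx": 0,"ty": 0,"tz": 0,"ax": 0,"ay": 0,"az": 0,"claw": 0.75}
    - {"tx": 0,"ty": 0,"tz": 0,"ax": 0,"ay": 0,"az": 0,"claw": 0.75}
    - {"tx": 0,"ty": 0,"tz": 0,"ax": 0,"ay": 0,"az": 0,"claw": 0.75}
    - {"tx": 0,"ty": 0,"tz": 25,"ax": 0,"ay": 0,"az": 0,"claw": 0.75}
    - {"tx": 0,"ty": 0,"tz": 35,"ax": 0,"ay": 0,"az": 0,"claw": 0.75}
    - {"tx": 8,"ty": 30,"tz": 0,"ax": 0,"ay": 0,"az": -3,"claw": 0.75}
    - {"tx": 11.5,"ty": 43,"tz": 0,"ax": 0,"ay": 0,"az": -3,"claw": 0.75}
    - {"tx": 11.5,"ty": 43,"tz": 0,"ax": 0,"ay": 0,"az": -3,"claw": 0.75}
    - {"tx": 11.5,"ty": 43,"tz": 0,"ax": 0,"ay": 0,"az": -3,"claw": 0.75}
    - {"tx": 11.5,"ty": 43,"tz": 0,"ax": 0,"ay": 0,"az": -3,"claw": 0.75}
    - {"tx": 11.5,"ty": 43,"tz": 0,"ax": 0,"ay": 0,"az": -3,"claw": 0.75}
    - {"tx": 11.5,"ty": 43,"tz": 0,"ax": 0,"ay": 0,"az": -3,"claw": 0.75}

```text
time_s: 21.95
tcp_pos: [0.5667, -0.0825, 0.2575]
eef_rot: [180.0, -0.0, 1.0]
contact_force: [1.0, -0.5, 0.2]
gripper_width: 0.0768
```

>>> step_arm:
  increments:
    - {"tx": 11.5,"ty": 43,"tz": 0,"ax": 0,"ay": 0,"az": -3,"claw": 0.75}
    - {"tx": 11.5,"ty": 43,"tz": 0,"ax": 0,"ay": 0,"az": -3,"claw": 0.75}
    - {"tx": 11.5,"ty": 43,"tz": -20,"ax": 0,"ay": 0,"az": -3,"claw": 0.75}
    - {"tx": 11.5,"ty": 43,"tz": -20,"ax": 0,"ay": 0,"az": -2,"claw": 0.75}
    - {"tx": 8,"ty": 31,"tz": -30,"ax": 0,"ay": 0,"az": 0,"claw": 0.75}
    - {"tx": 4,"ty": 16,"tz": -40,"ax": 0,"ay": 0,"az": 0,"claw": 0.75}
    - {"tx": 0,"ty": 0,"tz": -40,"ax": 0,"ay": 0,"az": 0,"claw": 0.75}
    - {"tx": 0,"ty": 0,"tz": -20,"ax": 0,"ay": 0,"az": 0,"claw": 0.75}
    - {"tx": 0,"ty": 0,"tz": -8,"ax": 0,"ay": 0,"az": 0,"claw": 0.75}
    - {"tx": 0,"ty": 0,"tz": 0,"ax": 0,"ay": 0,"az": 0,"claw": 0.75}
    - {"tx": 0,"ty": 0,"tz": 0,"ax": 0,"ay": 0,"az": 0,"claw": 0.75}

```text
time_s: 23.05
tcp_pos: [0.6254, 0.1349, 0.0807]
eef_rot: [-180.0, -0.1, -9.9]
contact_force: [0.1, -0.0, 0.5]
gripper_width: 0.0764
```

```bash
python3 - <<'E'
from h import *
for n in('top','scene'):
    c=cap(n);print(n);cartons(c)
print(r.get_state()['tcp_pos'],r.get_state()['eef_rot'])
E
```

```text
top
px [174. 177.] xy 596.5 168.4 ztop 483.2 yaw -70.4  176 x 67
px [118. 278.] xy 336.1 175.6 ztop 692.2 yaw -82.1  98 x 53
px [229. 205.] xy 592.0 141.7 ztop 37.6 yaw 78.9  56 x 35
px [422. 238.] xy 488.5 -372.0 ztop 205.1 yaw 22.4  100 x 61
px [124. 395.] xy 277.0 148.3 ztop 763.3 yaw -63.1  55 x 16
px [167. 405.] xy 281.8 95.0 ztop 789.4 yaw -84.9  39 x 16
scene
px [345.  42.] xy 618.9 176.0 ztop 481.9 yaw -63.8  176 x 72
px [427.  33.] xy 486.4 259.3 ztop 538.4 yaw 86.2  85 x 42
px [130. 193.] xy 489.0 -371.1 ztop 204.2 yaw 22.7  105 x 59
px [438. 201.] xy 498.9 364.6 ztop 127.1 yaw 68.7  78 x 61
px [340. 264.] xy 625.2 135.3 ztop 37.0 yaw -12.8  104 x 58
[0.6254525  0.13499986 0.08123566] [-1.79906781e+02 -1.39233625e-01 -9.86046196e+00]
```

>>> step_arm:
  increments:
    - {"tx": -0.7,"ty": 0,"tz": -20,"ax": 0,"ay": 0,"az": -2.9,"claw": 0.75}
    - {"tx": 0,"ty": 0,"tz": -20,"ax": 0,"ay": 0,"az": 0,"claw": 0.75}
    - {"tx": 0,"ty": 0,"tz": -7,"ax": 0,"ay": 0,"az": 0,"claw": 0.75}
    - {"tx": 0,"ty": 0,"tz": -2.5,"ax": 0,"ay": 0,"az": 0,"claw": 0.75}
    - {"tx": 0,"ty": 0,"tz": 0,"ax": 0,"ay": 0,"az": 0,"claw": 0.2}
    - {"tx": 0,"ty": 0,"tz": 0,"ax": 0,"ay": 0,"az": 0,"claw": 0.2}
    - {"tx": 0,"ty": 0,"tz": 0,"ax": 0,"ay": 0,"az": 0,"claw": 0.2}
    - {"tx": 0,"ty": 0,"tz": 0,"ax": 0,"ay": 0,"az": 0,"claw": 0.2}
    - {"tx": 0,"ty": 0,"tz": 0,"ax": 0,"ay": 0,"az": 0,"claw": 0.2}

```text
time_s: 24.05
tcp_pos: [0.6242, 0.135, 0.0309]
eef_rot: [-180.0, -0.1, -12.7]
contact_force: [-1.5, -0.2, 5.9]
gripper_width: 0.0577
```

>>> step_arm:
  increments:
    - {"tx": 0,"ty": 0,"tz": 20,"ax": 0,"ay": 0,"az": 0,"claw": 0.2}
    - {"tx": 0,"ty": 0,"tz": 40,"ax": 0,"ay": 0,"az": 0,"claw": 0.2}
    - {"tx": 0,"ty": 0,"tz": 45,"ax": 0,"ay": 0,"az": 0,"claw": 0.2}
    - {"tx": 0,"ty": 0,"tz": 45,"ax": 0,"ay": 0,"az": 0,"claw": 0.2}
    - {"tx": 0,"ty": 0,"tz": 45,"ax": 0,"ay": 0,"az": 0,"claw": 0.2}
    - {"tx": 0,"ty": 0,"tz": 35,"ax": 0,"ay": 0,"az": 0,"claw": 0.2}
    - {"tx": -6,"ty": -24,"tz": 14,"ax": 0,"ay": 0,"az": 2.9,"claw": 0.2}
    - {"tx": -11,"ty": -42,"tz": 0,"ax": 0,"ay": 0,"az": 3,"claw": 0.2}
    - {"tx": -11,"ty": -42,"tz": 0,"ax": 0,"ay": 0,"az": 3,"claw": 0.2}
    - {"tx": -11,"ty": -42,"tz": 0,"ax": 0,"ay": 0,"az": 3,"claw": 0.2}
    - {"tx": -11,"ty": -42,"tz": 0,"ax": 0,"ay": 0,"az": 3,"claw": 0.2}
    - {"tx": -11,"ty": -42,"tz": 0,"ax": 0,"ay": 0,"az": 3,"claw": 0.2}

```text
time_s: 25.25
tcp_pos: [0.5616, -0.1006, 0.2736]
eef_rot: [-180.0, 0.0, 5.3]
contact_force: [0.7, 0.4, -2.0]
gripper_width: 0.058
```

>>> step_arm:
  increments:
    - {"tx": -11,"ty": -42,"tz": 0,"ax": 0,"ay": 0,"az": 3,"claw": 0.2}
    - {"tx": -11,"ty": -42,"tz": 0,"ax": 0,"ay": 0,"az": 3,"claw": 0.2}
    - {"tx": -11,"ty": -42,"tz": 0,"ax": 0,"ay": 0,"az": 3,"claw": 0.2}
    - {"tx": -11,"ty": -42,"tz": 0,"ax": 0,"ay": 0,"az": 3,"claw": 0.2}
    - {"tx": -11,"ty": -42,"tz": 0,"ax": 0,"ay": 0,"az": 3,"claw": 0.2}
    - {"tx": -11,"ty": -36,"tz": 0,"ax": 0,"ay": 0,"az": 2,"claw": 0.2}
    - {"tx": -5,"ty": -18,"tz": 0,"ax": 0,"ay": 0,"az": 0,"claw": 0.2}
    - {"tx": -2,"ty": -9.3,"tz": 0,"ax": 0,"ay": 0,"az": 0,"claw": 0.2}
    - {"tx": 0,"ty": 0,"tz": -15,"ax": 0,"ay": 0,"az": 0,"claw": 0.2}
    - {"tx": 0,"ty": 0,"tz": -12,"ax": 0,"ay": 0,"az": 0,"claw": 0.2}
    - {"tx": 0,"ty": 0,"tz": -2,"ax": 0,"ay": 0,"az": 0,"claw": 0.2}
    - {"tx": 0,"ty": 0,"tz": 0,"ax": 0,"ay": 0,"az": 0,"claw": 0.2}

```text
time_s: 26.45
tcp_pos: [0.4897, -0.3719, 0.2444]
eef_rot: [-179.9, 0.1, 22.2]
contact_force: [0.2, -0.1, -0.8]
gripper_width: 0.0578
```

>>> step_arm:
  increments:
    - {"tx": 0,"ty": 0,"tz": 0,"ax": 0,"ay": 0,"az": 0,"claw": 0.2}
    - {"tx": 0,"ty": 0,"tz": 0,"ax": 0,"ay": 0,"az": 0,"claw": 0.2}

```text
time_s: 26.65
tcp_pos: [0.4902, -0.3724, 0.2457]
eef_rot: [180.0, -0.0, 22.2]
contact_force: [0.8, 0.9, -2.4]
gripper_width: 0.0578
```

```bash
python3 - <<'E'
from h import *
c=cap('scene');cartons(c)
cv2.imwrite('pics/c5.png',cv2.resize(c['image'][70:270,60:340],None,fx=2.8,fy=2.8,interpolation=2))
print(r.get_state()['tcp_pos'],r.get_state()['eef_rot'])
E
```

```text
px [77.  6.] xy 544.1 -336.1 ztop 581.5 yaw 74.1  142 x 15
px [145.   5.] xy 598.8 -198.0 ztop 594.8 yaw 72.6  117 x 9
px [305.  19.] xy 162.2 72.0 ztop 438.9 yaw 71.1  84 x 9
px [127. 184.] xy 490.2 -371.5 ztop 252.2 yaw 22.8  105 x 59
px [438. 201.] xy 499.5 363.5 ztop 127.2 yaw 76.8  76 x 58
[ 0.49008488 -0.37246258  0.2456132 ] [ 1.79956341e+02 -4.08513299e-02  2.21702732e+01]
```

View pics/c5.png

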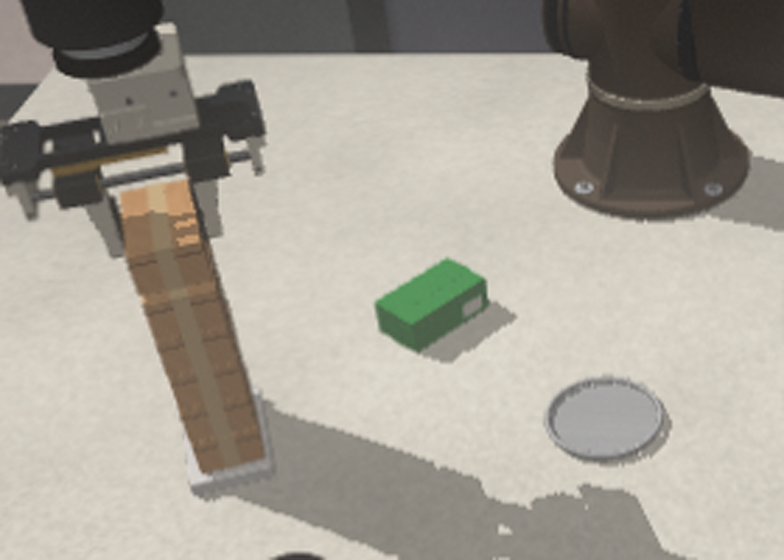

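>>> step_arm:
  increments:
    - {"tx": 0,"ty": 0,"tz": -7,"ax": 0,"ay": 0,"az": 0,"claw": 0.2}
    - {"tx": 0,"ty": 0,"tz": -1.8,"ax": 0,"ay": 0,"az": 0,"claw": 0.2}
    - {"tx": 0,"ty": 0,"tz": -0.8,"ax": 0,"ay": 0,"az": 0,"claw": 0.2}
    - {"tx": 0,"ty": 0,"tz": 0,"ax": 0,"ay": 0,"az": 0,"claw": 0.2}
    - {"tx": 0,"ty": 0,"tz": 0,"ax": 0,"ay": 0,"az": 0,"claw": 0.2}

```text
time_s: 27.2
tcp_pos: [0.4898, -0.3727, 0.2359]
eef_rot: [180.0, -0.0, 22.2]
contact_force: [-2.6, 0.9, 3.9]
gripper_width: 0.0577
```

>>> step_arm:
  increments:
    - {"tx": 0,"ty": 0,"tz": 0,"ax": 0,"ay": 0,"az": 0,"claw": 0.75}
    - {"tx": 0,"ty": 0,"tz": 0,"ax": 0,"ay": 0,"az": 0,"claw": 0.75}
    - {"tx": 0,"ty": 0,"tz": 0,"ax": 0,"ay": 0,"az": 0,"claw": 0.75}
    - {"tx": 0,"ty": 0,"tz": 25,"ax": 0,"ay": 0,"az": 0,"claw": 0.75}
    - {"tx": 0,"ty": 0,"tz": 35,"ax": 0,"ay": 0,"az": 0,"claw": 0.75}
    - {"tx": 0,"ty": 25,"tz": 0,"ax": 0,"ay": 0,"az": -4,"claw": 0.75}
    - {"tx": 0,"ty": 45,"tz": 0,"ax": 0,"ay": 0,"az": -4,"claw": 0.75}
    - {"tx": 0,"ty": 45,"tz": 0,"ax": 0,"ay": 0,"az": -4,"claw": 0.75}
    - {"tx": 0,"ty": 45,"tz": 0,"ax": 0,"ay": 0,"az": -4,"claw": 0.75}
    - {"tx": 0,"ty": 45,"tz": 0,"ax": 0,"ay": 0,"az": -4,"claw": 0.75}
    - {"tx": 0,"ty": 45,"tz": 0,"ax": 0,"ay": 0,"az": -4,"claw": 0.75}
    - {"tx": 0,"ty": 45,"tz": 0,"ax": 0,"ay": 0,"az": -4,"claw": 0.75}

```text
time_s: 28.4
tcp_pos: [0.4894, -0.0759, 0.2955]
eef_rot: [-180.0, -0.0, -6.0]
contact_force: [1.9, 0.6, -0.6]
gripper_width: 0.0767
```

>>> step_arm:
  increments:
    - {"tx": 0,"ty": 45,"tz": 0,"ax": 0,"ay": 0,"az": -4,"claw": 0.9}
    - {"tx": 0,"ty": 45,"tz": 0,"ax": 0,"ay": 0,"az": -4,"claw": 0.9}
    - {"tx": 0,"ty": 45,"tz": 0,"ax": 0,"ay": 0,"az": -4,"claw": 0.9}
    - {"tx": 0,"ty": 45,"tz": 0,"ax": 0,"ay": 0,"az": -4,"claw": 0.9}
    - {"tx": 0,"ty": 30,"tz": 0,"ax": 0,"ay": 0,"az": -4,"claw": 0.9}
    - {"tx": 0,"ty": 10,"tz": 0,"ax": 0,"ay": 0,"az": 0,"claw": 0.9}
    - {"tx": 0,"ty": 0,"tz": 0,"ax": 0,"ay": 0,"az": 0,"claw": 0.9}
    - {"tx": 0,"ty": 0,"tz": 0,"ax": 0,"ay": 0,"az": 0,"claw": 0.9}

```text
time_s: 29.2
tcp_pos: [0.4896, 0.1419, 0.2952]
eef_rot: [180.0, 0.0, -25.8]
contact_force: [-0.5, -0.6, -0.3]
gripper_width: 0.0834
```

```bash
python3 - <<'E'
from h import *
C={}
for n in('top','scene'):
    c=cap(n);print(n);cartons(c);C[n]=c
    X=cloud(c)
    m=((X[...,2]>.188)&(X[...,2]<.205)&(abs(X[...,1]-.364)<.06)&(abs(X[...,0]-.489)<.06)).astype(np.uint8)
    P=X[m>0]; 
    (a,b),rad=cv2.minEnclosingCircle((P[:,:2]*1000).astype(np.float32))
    print('cap',m.sum(),a,b,rad,np.median(P[:,2]),(P.min(0)+P.max(0))/2)
    P=X[(abs(X[...,1])<.2)&(X[...,2]>.007)&(X[...,2]<.016)&(X[...,0]>.38)&(X[...,0]<.6)]
    if len(P)>20: print('dish',cv2.minEnclosingCircle((P[:,:2]*1000).astype(np.float32)),np.median(P,0))
s=r.get_state();print(s['tcp_pos'],s['eef_rot'],s['joints'])
a=cv2.resize(C['top']['image'][180:300,90:440],None,fx=2.2,fy=2.2,interpolation=2)
b=cv2.resize(C['scene']['image'][130:290,60:500],None,fx=1.75,fy=1.75,interpolation=2)
cv2.imwrite('pics/c6.png',np.vstack([a,b]))
E
```

```text
top
px [123. 250.] xy 455.8 169.4 ztop 697.8 yaw -61.7  178 x 64
px [426. 237.] xy 489.6 -372.1 ztop 243.0 yaw 21.5  100 x 60
px [ 58. 347.] xy 286.9 201.1 ztop 736.9 yaw -89.1  110 x 63
  return _methods._mean(a, axis=axis, dtype=dtype,
  ret = ret.dtype.type(ret / rcount)
Traceback (most recent call last):
ValueError: zero-size array to reduction operation minimum which has no identity
```

```bash
python3 - <<'E'
from h import *
c=cap('scene');cartons(c)
X=cloud(c)
m=((X[...,2]>.188)&(X[...,2]<.205)&(abs(X[...,1]-.364)<.06)&(abs(X[...,0]-.489)<.06))
P=X[m];print('cap',m.sum(),cv2.minEnclosingCircle((P[:,:2]*1000).astype(np.float32)),np.median(P[:,2]),(P.min(0)+P.max(0))/2,P.max(0)-P.min(0))
P=X[(abs(X[...,1])<.2)&(X[...,2]>.007)&(X[...,2]<.016)&(X[...,0]>.38)&(X[...,0]<.6)]
print('dish',cv2.minEnclosingCircle((P[:,:2]*1000).astype(np.float32)),np.median(P,0))
a=cv2.resize(c['image'][130:290,60:500],None,fx=1.8,fy=1.8,interpolation=2)
cv2.imwrite('pics/c6.png',a)
# cap in the initial top image
t=load('top'); im=cv2.imread('pics/top0.png'); 
m=((im.min(2)>120)).astype(np.uint8); m[:215]=0;m[265:]=0;m[:,:110]=0;m[:,155:]=0
n,l,s,ce=cv2.connectedComponentsWithStats(m); i=1+np.argmax(s[1:,4]); print(s[i],ce[i],ray(t,*ce[i],.194))
E
```

```text
px [307.  24.] xy -40.0 71.1 ztop 353.8 yaw 38.6  133 x 10
px [128. 186.] xy 489.9 -370.9 ztop 242.4 yaw 22.0  105 x 58
px [438. 201.] xy 500.9 364.7 ztop 126.9 yaw 68.4  75 x 63
cap 354 ((491.68701171875, 368.8721618652344), 31.05994415283203) 0.1931712581616924 [0.49218038 0.36727754 0.1926154 ] [0.06077751 0.05682319 0.00913977]
dish ((455.77471923828125, -26.67960548400879), 55.964298248291016) [ 0.46297302 -0.0230624   0.00896034]
[110 242  40  23 432] [122.3125     256.96296296] [0.44026112 0.37758112 0.194     ]
```

View pics/c6.png

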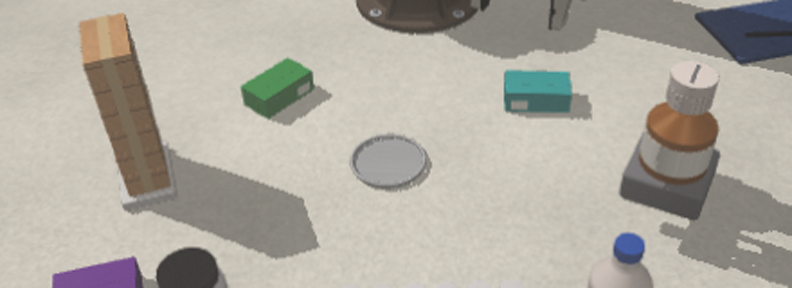

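The dish has been knocked to about (456,−27). The column stands straight with six cartons, top at 243. The cap is at about (491,366.7).

>>> step_arm:
  increments:
    - {"tx": 0.4,"ty": 25,"tz": 0,"ax": 0,"ay": 0,"az": -3,"claw": 1}
    - {"tx": 0.4,"ty": 45,"tz": 0,"ax": 0,"ay": 0,"az": -3,"claw": 1}
    - {"tx": 0.4,"ty": 45,"tz": 0,"ax": 0,"ay": 0,"az": -3,"claw": 1}
    - {"tx": 0.2,"ty": 45,"tz": 0,"ax": 0,"ay": 0,"az": 0,"claw": 1}
    - {"tx": 0,"ty": 40,"tz": 0,"ax": 0,"ay": 0,"az": 0,"claw": 1}
    - {"tx": 0,"ty": 20,"tz": 0,"ax": 0,"ay": 0,"az": 0,"claw": 1}
    - {"tx": 0,"ty": 4.8,"tz": 0,"ax": 0,"ay": 0,"az": 0,"claw": 1}
    - {"tx": 0,"ty": 0,"tz": -25,"ax": 0,"ay": 0,"az": 0,"claw": 1}
    - {"tx": 0,"ty": 0,"tz": -25,"ax": 0,"ay": 0,"az": 0,"claw": 1}
    - {"tx": 0,"ty": 0,"tz": -15,"ax": 0,"ay": 0,"az": 0,"claw": 1}
    - {"tx": 0,"ty": 0,"tz": 0,"ax": 0,"ay": 0,"az": 0,"claw": 1}
    - {"tx": 0,"ty": 0,"tz": 0,"ax": 0,"ay": 0,"az": 0,"claw": 1}

```text
time_s: 30.5
tcp_pos: [0.4917, 0.3662, 0.2311]
eef_rot: [-180.0, -0.0, -34.9]
contact_force: [0.9, 0.4, 0.2]
gripper_width: 0.0879
```

```bash
python3 - <<'E'
from h import *
c=cap('scene')
cv2.imwrite('pics/c7.png',cv2.resize(c['image'][90:260,370:520],None,fx=3.5,fy=3.5,interpolation=2))
s=r.get_state();print(s['tcp_pos'],s['eef_rot'],s['joints'])
R=np.array(c['R']);
def px(p): return cv2.projectPoints(np.array([p],float),cv2.Rodrigues(R)[0],np.array(c['t']),K(c),np.array(c['distortion'],float))[0].ravel()
print((px([.491,.3667,.194])-[370,90])*3.5)
E
```

```text
[0.49188814 0.36670024 0.23169818] [-1.79911162e+02 -2.96989548e-02 -3.48976715e+01] [ 5.49394153e+01  1.52823409e+01 -8.70730719e+00  3.22525989e-02
 -6.59214327e+01  1.49800412e-01]
[263.41288994 282.89755742]
```

View pics/c7.png

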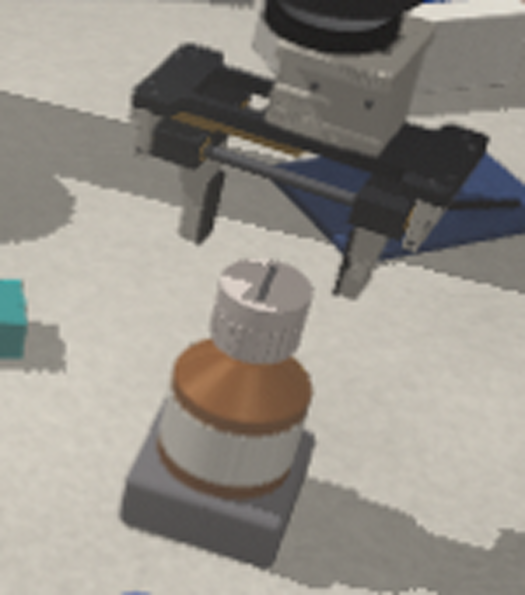

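The jaws straddle the cap. I descend to its grip height and close.

>>> step_arm:
  increments:
    - {"tx": 0,"ty": 0,"tz": -20,"ax": 0,"ay": 0,"az": 0,"claw": 1}
    - {"tx": 0,"ty": 0,"tz": -15,"ax": 0,"ay": 0,"az": 0,"claw": 1}
    - {"tx": 0,"ty": 0,"tz": -8,"ax": 0,"ay": 0,"az": 0,"claw": 1}
    - {"tx": -0.5,"ty": 0,"tz": -2,"ax": 0,"ay": 0,"az": 0,"claw": 1}
    - {"tx": 0,"ty": 0,"tz": 0,"ax": 0,"ay": 0,"az": 0,"claw": 0.1}
    - {"tx": 0,"ty": 0,"tz": 0,"ax": 0,"ay": 0,"az": 0,"claw": 0.1}
    - {"tx": 0,"ty": 0,"tz": 0,"ax": 0,"ay": 0,"az": 0,"claw": 0.1}
    - {"tx": 0,"ty": 0,"tz": 0,"ax": 0,"ay": 0,"az": 0,"claw": 0.1}
    - {"tx": 0,"ty": 0,"tz": 0,"ax": 0,"ay": 0,"az": 0,"claw": 0.1}
    - {"tx": 0,"ty": 0,"tz": 0,"ax": 0,"ay": 0,"az": 0,"claw": 0.1}
  newtons: 50

```text
time_s: 31.55
tcp_pos: [0.4908, 0.3674, 0.1858]
eef_rot: [-180.0, -0.0, -34.8]
contact_force: [-0.7, 0.1, 2.2]
gripper_width: 0.0574
```

>>> step_arm:
  increments:
    - {"tx": 0,"ty": 0,"tz": -2,"ax": 0,"ay": 0,"az": 0,"claw": 0.1}
    - {"tx": 0,"ty": 0,"tz": -2,"ax": 0,"ay": 0,"az": 0,"claw": 0.1}
    - {"tx": 0,"ty": 0,"tz": -1.5,"ax": 0,"ay": 0,"az": 0,"claw": 0.1}
    - {"tx": 0,"ty": 0,"tz": -1,"ax": 0,"ay": 0,"az": 0,"claw": 0.1}
    - {"tx": 0,"ty": 0,"tz": 0,"ax": 0,"ay": 0,"az": 0,"claw": 0.1}
    - {"tx": 0,"ty": 0,"tz": 0,"ax": 0,"ay": 0,"az": 0,"claw": 0.1}
    - {"tx": 0,"ty": 0,"tz": 0,"ax": 0,"ay": 0,"az": 0,"claw": 0.1}

```text
time_s: 32.25
tcp_pos: [0.4908, 0.3674, 0.1803]
eef_rot: [-179.9, -0.0, -34.8]
contact_force: [-4.3, -1.7, 9.8]
gripper_width: 0.0572
```

>>> step_arm:
  increments:
    - {"tx": 0,"ty": 0,"tz": -0.9,"ax": 0,"ay": 0,"az": 0,"claw": 0.1}
    - {"tx": 0,"ty": 0,"tz": 0,"ax": 0,"ay": 0,"az": 5,"claw": 0.1}
    - {"tx": 0,"ty": 0,"tz": 0,"ax": 0,"ay": 0,"az": 5,"claw": 0.1}
    - {"tx": 0,"ty": 0,"tz": 0,"ax": 0,"ay": 0,"az": 5,"claw": 0.1}
    - {"tx": 0,"ty": 0,"tz": 0,"ax": 0,"ay": 0,"az": 5,"claw": 0.1}
    - {"tx": 0,"ty": 0,"tz": 0,"ax": 0,"ay": 0,"az": 0,"claw": 0.1}

```text
time_s: 32.85
tcp_pos: [0.4918, 0.3682, 0.18]
eef_rot: [-179.8, -0.1, -14.6]
contact_force: [-0.5, 0.1, 10.0]
gripper_width: 0.0574
```

```bash
python3 - <<'E'
from plant import r
s=r.get_state();print(s['tcp_pos'],s['eef_rot'],s['contact_force'],s['moment'],s['gripper_width'])
E
```

```text
[0.49180434 0.36818771 0.18002795] [-1.79822946e+02 -1.43896745e-01 -1.46410620e+01] [-0.4948708   0.05160638  9.99144171] [-0.09104058  0.25553869  0.04109726] 0.057375141988016805
```

>>> step_arm:
  increments:
    - {"tx": 0,"ty": 0,"tz": -0.6,"ax": 0,"ay": 0,"az": 6,"claw": 0.1}
    - {"tx": 0,"ty": 0,"tz": 0,"ax": 0,"ay": 0,"az": 6,"claw": 0.1}
    - {"tx": 0,"ty": 0,"tz": 0,"ax": 0,"ay": 0,"az": 6,"claw": 0.1}
    - {"tx": 0,"ty": 0,"tz": 0,"ax": 0,"ay": 0,"az": 6,"claw": 0.1}
    - {"tx": 0,"ty": 0,"tz": 0,"ax": 0,"ay": 0,"az": 6,"claw": 0.1}
    - {"tx": 0,"ty": 0,"tz": 0,"ax": 0,"ay": 0,"az": 6,"claw": 0.1}
    - {"tx": 0,"ty": 0,"tz": 0,"ax": 0,"ay": 0,"az": 6,"claw": 0.1}
    - {"tx": 0,"ty": 0,"tz": 0,"ax": 0,"ay": 0,"az": 6,"claw": 0.1}
    - {"tx": 0,"ty": 0,"tz": 0,"ax": 0,"ay": 0,"az": 6,"claw": 0.1}
    - {"tx": 0,"ty": 0,"tz": 0,"ax": 0,"ay": 0,"az": 6,"claw": 0.1}
    - {"tx": 0,"ty": 0,"tz": 0,"ax": 0,"ay": 0,"az": 0,"claw": 0.1}
    - {"tx": 0,"ty": 0,"tz": 0,"ax": 0,"ay": 0,"az": 0,"claw": 0.1}

```text
time_s: 34.05
tcp_pos: [0.492, 0.3684, 0.1796]
eef_rot: [180.0, -0.3, 45.2]
contact_force: [-0.3, -0.3, 9.9]
gripper_width: 0.0574
```

```bash
python3 - <<'E'
from h import *
s=r.get_state();print(s['tcp_pos'],s['eef_rot'],s['contact_force'],s['moment'],s['gripper_width'])
c=cap('scene')
cv2.imwrite('pics/c8.png',cv2.resize(c['image'][100:240,380:510],None,fx=4,fy=4,interpolation=2))
E
```

```text
[0.49195651 0.3684025  0.17958085] [179.96678799  -0.25879364  45.20475745] [-0.28182667 -0.31334965  9.90013211] [0.03302864 0.02901014 0.04106031] 0.057385215072488185
```

View pics/c8.png

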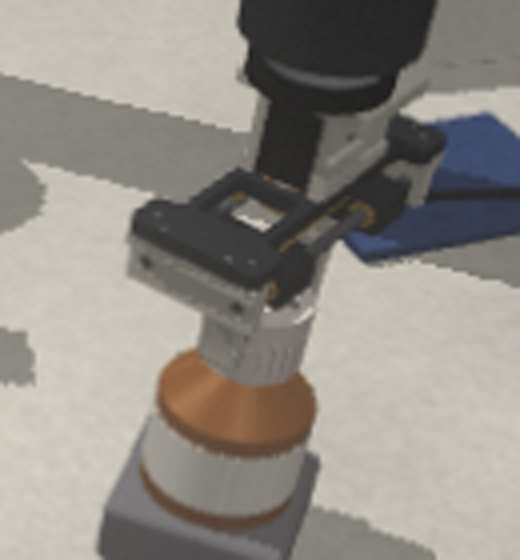

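The cap has turned 80° with little torque. I lift gently and watch the force.

>>> step_arm:
  increments:
    - {"tx": 0,"ty": 0,"tz": 3,"ax": 0,"ay": 0,"az": 0,"claw": 0.1}
    - {"tx": 0,"ty": 0,"tz": 4,"ax": 0,"ay": 0,"az": 0,"claw": 0.1}
    - {"tx": 0,"ty": 0,"tz": 4,"ax": 0,"ay": 0,"az": 0,"claw": 0.1}
    - {"tx": 0,"ty": 0,"tz": 4,"ax": 0,"ay": 0,"az": 0,"claw": 0.1}
    - {"tx": 0,"ty": 0,"tz": 0,"ax": 0,"ay": 0,"az": 0,"claw": 0.1}

```text
time_s: 34.6
tcp_pos: [0.4905, 0.3671, 0.1924]
eef_rot: [-180.0, 0.0, 45.1]
contact_force: [-0.1, 0.3, -1.0]
gripper_width: 0.0576
```

>>> step_arm:
  increments:
    - {"tx": 0,"ty": 0,"tz": 10,"ax": 0,"ay": 0,"az": 0,"claw": 0.1}
    - {"tx": 0,"ty": 0,"tz": 15,"ax": 0,"ay": 0,"az": 0,"claw": 0.1}
    - {"tx": 0,"ty": 0,"tz": 15,"ax": 0,"ay": 0,"az": 0,"claw": 0.1}
    - {"tx": 0,"ty": 0,"tz": 15,"ax": 0,"ay": 0,"az": 0,"claw": 0.1}
    - {"tx": 0,"ty": 0,"tz": 20,"ax": 0,"ay": 0,"az": 0,"claw": 0.1}
    - {"tx": 0,"ty": 0,"tz": 0,"ax": 0,"ay": 0,"az": 0,"claw": 0.1}
    - {"tx": 0,"ty": 0,"tz": 0,"ax": 0,"ay": 0,"az": 0,"claw": 0.1}

```text
time_s: 35.3
tcp_pos: [0.4905, 0.3673, 0.2676]
eef_rot: [-180.0, -0.0, 45.1]
contact_force: [0.2, 0.5, -0.7]
gripper_width: 0.0574
```

```bash
python3 - <<'E'
from h import *
s=r.get_state();print(s['tcp_pos'],s['eef_rot'],s['contact_force'],s['gripper_width'])
for n in('top','scene'):
    c=cap(n);X=cloud(c)
    P=X[(abs(X[...,1])<.15)&(X[...,2]>.006)&(X[...,2]<.016)&(X[...,0]>.38)&(X[...,0]<.6)]
    if len(P)>20:print('dish',len(P),cv2.minEnclosingCircle((P[:,:2]*1000).astype(np.float32)),(P.max(0)+P.min(0))/2)
cv2.imwrite('pics/c9.png',cv2.resize(c['image'][80:260,220:500],None,fx=2.8,fy=2.8,interpolation=2))
E
```

```text
[0.49048869 0.3672571  0.2675863 ] [-1.79978840e+02 -2.97506155e-02  4.51381058e+01] [ 0.22488474  0.49598743 -0.72829785] 0.057384452707900865
dish 378 ((509.05987548828125, -0.9700065851211548), 152.26927185058594) [ 0.49127258 -0.00158795  0.01086776]
dish 203 ((454.7506103515625, -26.367103576660156), 56.081295013427734) [ 0.45455259 -0.02602784  0.00922542]
```

View pics/c9.png

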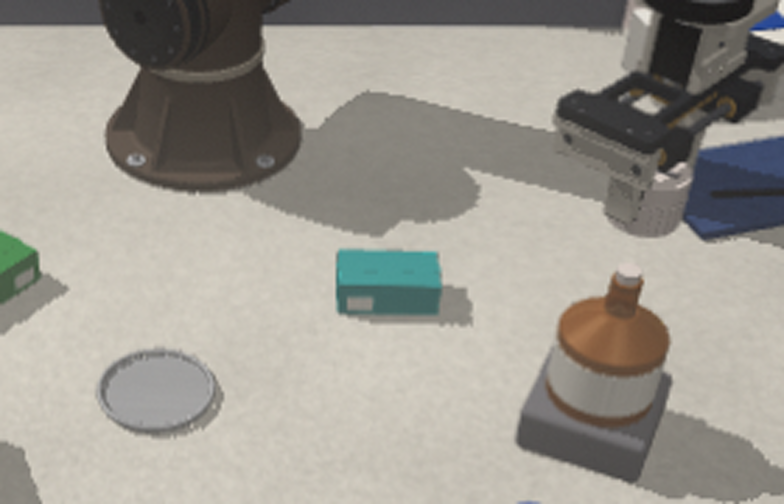

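The cap is off and held (grip at 660,190 in the crop), and the neck is bare. Next I carry it to the dish at about (455,−26).

>>> step_arm:
  increments:
    - {"tx": -3,"ty": -25,"tz": 0,"ax": 0,"ay": 0,"az": -3,"claw": 0.1}
    - {"tx": -4,"ty": -40,"tz": 0,"ax": 0,"ay": 0,"az": -4,"claw": 0.1}
    - {"tx": -4,"ty": -45,"tz": 0,"ax": 0,"ay": 0,"az": -4,"claw": 0.1}
    - {"tx": -4,"ty": -45,"tz": 0,"ax": 0,"ay": 0,"az": -4,"claw": 0.1}
    - {"tx": -4,"ty": -45,"tz": 0,"ax": 0,"ay": 0,"az": -4,"claw": 0.1}
    - {"tx": -4,"ty": -45,"tz": 0,"ax": 0,"ay": 0,"az": -4,"claw": 0.1}
    - {"tx": -4,"ty": -45,"tz": -20,"ax": 0,"ay": 0,"az": -4,"claw": 0.1}
    - {"tx": -4,"ty": -45,"tz": -20,"ax": 0,"ay": 0,"az": -4,"claw": 0.1}
    - {"tx": -3,"ty": -35,"tz": -30,"ax": 0,"ay": 0,"az": -4,"claw": 0.1}
    - {"tx": -1.5,"ty": -18,"tz": -30,"ax": 0,"ay": 0,"az": 0,"claw": 0.1}
    - {"tx": 0,"ty": -5.5,"tz": -30,"ax": 0,"ay": 0,"az": 0,"claw": 0.1}
    - {"tx": 0,"ty": 0,"tz": -15,"ax": 0,"ay": 0,"az": 0,"claw": 0.1}

```text
time_s: 36.6
tcp_pos: [0.4529, -0.028, 0.1194]
eef_rot: [180.0, 0.3, 10.0]
contact_force: [-0.6, 0.9, -0.5]
gripper_width: 0.0579
```

>>> step_arm:
  increments:
    - {"tx": 0,"ty": 0,"tz": 0,"ax": 0,"ay": 0,"az": 0,"claw": 0.1}
    - {"tx": 0,"ty": 0,"tz": 0,"ax": 0,"ay": 0,"az": 0,"claw": 0.1}

```text
time_s: 36.8
tcp_pos: [0.455, -0.0264, 0.1223]
eef_rot: [180.0, 0.1, 10.2]
contact_force: [-0.4, -0.3, -0.6]
gripper_width: 0.0571
```

```bash
python3 - <<'E'
from h import *
s=r.get_state();print(s['tcp_pos'],s['eef_rot'],s['contact_force'],s['gripper_width'])
c=cap('scene');X=cloud(c)
P=X[(abs(X[...,1]+.03)<.1)&(X[...,2]>.006)&(X[...,2]<.016)&(X[...,0]>.38)&(X[...,0]<.55)]
print('dish',len(P),cv2.minEnclosingCircle((P[:,:2]*1000).astype(np.float32)),(P.max(0)+P.min(0))/2)
cv2.imwrite('pics/c10.png',cv2.resize(c['image'][90:260,180:380],None,fx=3,fy=3,interpolation=2))
E
```

```text
[ 0.45504509 -0.02636968  0.12231106] [1.79972077e+02 6.34380700e-02 1.01556081e+01] [-0.41166032 -0.3428393  -0.61084026] 0.057050040260469975
dish 182 ((454.67401123046875, -26.65583610534668), 55.84831619262695) [ 0.45429563 -0.02626307  0.00909447]
```

View pics/c10.png

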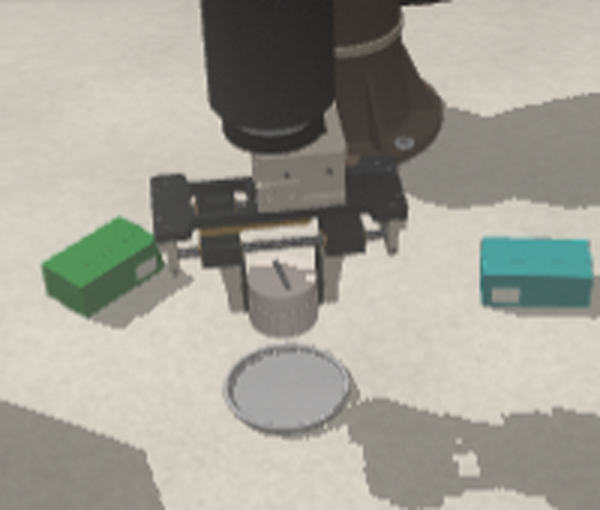

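>>> step_arm:
  increments:
    - {"tx": 0,"ty": 0,"tz": -25,"ax": 0,"ay": 0,"az": 0,"claw": 0.1}
    - {"tx": 0,"ty": 0,"tz": -30,"ax": 0,"ay": 0,"az": 0,"claw": 0.1}
    - {"tx": 0,"ty": 0,"tz": -18,"ax": 0,"ay": 0,"az": 0,"claw": 0.1}
    - {"tx": 0,"ty": 0,"tz": -5,"ax": 0,"ay": 0,"az": 0,"claw": 0.1}
    - {"tx": 0,"ty": 0,"tz": -2,"ax": 0,"ay": 0,"az": 0,"claw": 0.1}
    - {"tx": 0,"ty": 0,"tz": -1,"ax": 0,"ay": 0,"az": 0,"claw": 0.1}
    - {"tx": 0,"ty": 0,"tz": -1,"ax": 0,"ay": 0,"az": 0,"claw": 0.1}
    - {"tx": 0,"ty": 0,"tz": 0,"ax": 0,"ay": 0,"az": 0,"claw": 0.1}
    - {"tx": 0,"ty": 0,"tz": 0,"ax": 0,"ay": 0,"az": 0,"claw": 0.1}

```text
time_s: 37.75
tcp_pos: [0.4554, -0.0262, 0.0409]
eef_rot: [-180.0, -0.1, 10.1]
contact_force: [-0.3, -0.7, -1.3]
gripper_width: 0.0575
```

>>> step_arm:
  increments:
    - {"tx": 0,"ty": 0,"tz": -0.7,"ax": 0,"ay": 0,"az": 0,"claw": 0.1}
    - {"tx": 0,"ty": 0,"tz": -0.5,"ax": 0,"ay": 0,"az": 0,"claw": 0.1}
    - {"tx": 0,"ty": 0,"tz": 0,"ax": 0,"ay": 0,"az": 0,"claw": 0.1}
    - {"tx": 0,"ty": 0,"tz": 0,"ax": 0,"ay": 0,"az": 0,"claw": 0.1}

```text
time_s: 38.15
tcp_pos: [0.4553, -0.0262, 0.0396]
eef_rot: [180.0, -0.0, 10.2]
contact_force: [-2.7, 0.1, 7.5]
gripper_width: 0.0575
```

Contact felt (7.5 N). Now I ease off slightly, release, and retreat.

>>> step_arm:
  increments:
    - {"tx": 0,"ty": 0,"tz": 0.3,"ax": 0,"ay": 0,"az": 0,"claw": 0.1}
    - {"tx": 0,"ty": 0,"tz": 0,"ax": 0,"ay": 0,"az": 0,"claw": 0.7}
    - {"tx": 0,"ty": 0,"tz": 0,"ax": 0,"ay": 0,"az": 0,"claw": 0.7}
    - {"tx": 0,"ty": 0,"tz": 0,"ax": 0,"ay": 0,"az": 0,"claw": 0.7}
    - {"tx": 0,"ty": 0,"tz": 20,"ax": 0,"ay": 0,"az": 0,"claw": 0.7}
    - {"tx": 0,"ty": 0,"tz": 40,"ax": 0,"ay": 0,"az": 0,"claw": 0.7}
    - {"tx": 0,"ty": 0,"tz": 45,"ax": 0,"ay": 0,"az": 0,"claw": 0.7}
    - {"tx": 0,"ty": 20,"tz": 45,"ax": 0,"ay": 0,"az": 0,"claw": 0.7}
    - {"tx": 0,"ty": 45,"tz": 30,"ax": 0,"ay": 0,"az": 0,"claw": 0.7}
    - {"tx": 0,"ty": 45,"tz": 0,"ax": 0,"ay": 0,"az": 0,"claw": 0.7}
    - {"tx": 0,"ty": 40,"tz": 0,"ax": 0,"ay": 0,"az": 0,"claw": 0.7}
    - {"tx": 0,"ty": 20,"tz": 0,"ax": 0,"ay": 0,"az": 0,"claw": 0.7}

```text
time_s: 39.35
tcp_pos: [0.455, 0.1429, 0.2175]
eef_rot: [-180.0, -0.1, 10.2]
contact_force: [0.3, -0.0, 0.2]
gripper_width: 0.0747
```

```bash
python3 - <<'E'
from h import *
c=cap('scene');cartons(c);X=cloud(c)
P=X[(abs(X[...,1]+.03)<.1)&(X[...,2]>.006)&(X[...,2]<.014)&(X[...,0]>.38)&(X[...,0]<.55)]
print('dish',len(P),cv2.minEnclosingCircle((P[:,:2]*1000).astype(np.float32)))
P=X[(abs(X[...,1]+.03)<.06)&(X[...,2]>.04)&(X[...,2]<.06)&(X[...,0]>.38)&(X[...,0]<.55)]
print('cap',len(P),cv2.minEnclosingCircle((P[:,:2]*1000).astype(np.float32)),np.median(P[:,2]))
cv2.imwrite('pics/c11.png',c['image'])
t=cap('top');print('top');cartons(t)
E
```

```text
px [293.  15.] xy -82.2 32.8 ztop 312.3 yaw 46.3  26 x 6
px [342.  16.] xy 484.0 139.6 ztop 554.6 yaw 82.3  95 x 44
px [128. 186.] xy 489.9 -370.6 ztop 242.4 yaw 21.7  106 x 58
px [439. 199.] xy 497.3 366.4 ztop 133.0 yaw 78.8  55 x 52
dish 189 ((455.69989013671875, -26.39756965637207), 56.538841247558594)
cap 300 ((455.6060485839844, -26.92898178100586), 30.61910057067871) 0.04640075602136528
top
px [426. 237.] xy 489.4 -371.4 ztop 243.1 yaw 21.7  100 x 60
px [140. 276.] xy 420.0 170.7 ztop 620.0 yaw -59.8  175 x 64
px [ 80. 358.] xy 264.3 212.6 ztop 676.6 yaw -75.7  88 x 47
```

View pics/c11.png

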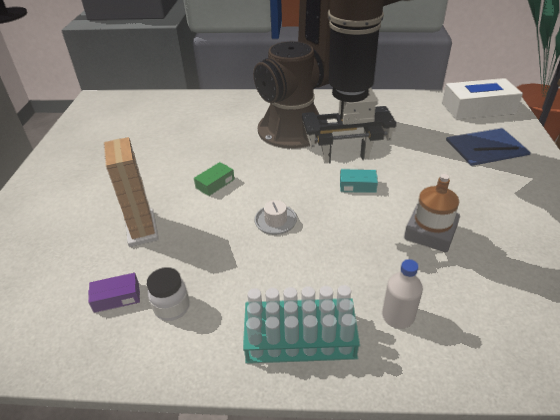

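The picture shows the cap upright in the middle of the dish (275,214), the column straight (130,190), and the rack, wash bottle and jar where they were. I'll hand it in.

```bash
python3 -c "
from plant import r
s=r.get_state();print(s['time_s'],s['qd'].round(2));print(r.close_job())"
```

```text
39.45 [-2.3  -0.66 -1.21 -0.02 -0.52  2.25]
the job is handed in; nothing more can be done
None
```

The bench is ready and the job was handed in at 39.5 s. All five loose tan cartons are stacked on box0, and the acid bottle's cap was pressed, turned 80° anticlockwise, lifted off and laid upright in the dish.

Last checks:
- **Column:** the top carton is at about (489.5, −371) mm, yaw 21.7°. That is within about 1.5 mm of where box0 stood. The column top is at 243 mm, as six cartons on the plinth should be.
- **Cap and dish:** the cap's centre is within 1 mm of the dish's centre, and it lies top side up. Its top reads 46 mm high; I expected about 48 mm, and the scene camera reads about 1 mm low. The dish had been knocked about 30 mm aside during the run, and I found it again before placing the cap.
- **Bystanders:** the rack, wash bottle and jar look unmoved in the last picture, though I did not measure them. The green, turquoise and purple decoys were left alone.

No check failed. The two cameras disagreed by up to about 3 mm on one carton's position. The arm was still slowing slightly at hand-in, well clear of everything.

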